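Seat LED candles from a deep shelf in a table centrepiece

ROBOT

A 7-joint arm with a two-finger parallel gripper is mounted at the origin on the work surface. World frame = base frame: x ahead of the robot, y to its left, z up, the work surface at z = 0. Lengths are in m, angles in rad, forces in N, time in s.
With the tool pointing down it reaches from about 0.4 to 0.85 m from the base axis. Payload 10.4 kg.
Tool frame: the origin (TCP) lies midway between the tips of the shut fingers; the grasp point (between the pads) lies 19 mm behind it (r.grasp_offset is the distance from the TCP to the grasp point, in m); x points along the fingers, y is the direction in which the jaws open and shut, and the axes are right-handed (so a half turn about x gives the same grasp; the last joint's range is limited). The gripper opens to 87 mm and grips with 3 to 60 N. Pads are 19 mm wide; open, the fingers measure 117 mm over their backs; the gripper's body (75 mm by 190 mm) begins 51 mm behind the grasp point.
Start: joints at [-1.258, 0.332, -0.065, 1.46, 0.022, 1.35, -0.088], TCP at [0.206, 0.59, 0.223] pointing down, gripper open.
Joint ranges: [-2.6, 2.6], [-0.5, 2.12], [-1.47, 1.34], [0.16, 2.42], [-1.27, 4.41], [0.06, 2.06], [-2.6, 2.6]. Speed limits (rad/s): [2.22, 2.22, 2.79, 2.79, 3.14, 3.14, 3.14].

INTERFACE

Orientations are given as a unit quaternion [x, y, z, w].
In Python, from bench import r, vision, close_job gives the robot as it stands. The module is installed in compiled form; this text tells all that it offers.
- The arm moves only by the shell command python3 -m pendant 'ROWS' [OPENING] [FORCE]. ROWS is text: rows parted by semicolons, each of 6 numbers parted by spaces: the shift along the tool's x, y, z in units of 0.25 m (1.0 is 0.25 m), then the turn, a rotation vector about the tool's x, y, z in units of 1.5 rad (1.0 is 1.5 rad). A call has 1 to 8 rows; each row is the pose to reach, as a shift and turn from the pose commanded when the call began, along the tool's axes at that moment; what a row does not reach only later rows make up. A row lasts 1/10 s, in which the tool goes at most 50 mm and 8.59 degrees, less where a joint would pass 70% of its speed; a pose out of reach is approached as far as the arm can. A call with a number of a shift or a turn outside -1 to 1 is refused whole. A call with a gripper value outside its range is refused whole. OPENING is the gripper command: -1 is shut, 1 is fully open, values between are in proportion, set as the call begins (- or left out, the last holds). The fingers move at their own pace and stop on an object; FORCE is the grip in N (left out, the last holds). Time passes only in rows, so rows that repeat a pose let the fingers close. It gives the time, the measured TCP pose, the force and the opening at its end, in the units of the state.
- r.read_state(): the state, without advancing time (a new reading comes with each control period).
- vision.camera(name): name is "scene" or "top" or "wrist"; returns (picture, depth): 480x640x3 uint8, blue, green, red; 480x640 float32, m along the optical axis (not along the pixel's ray), 0 where there is no reading.
- vision.get_calibration(name): a dict with "camera_matrix" (3x3 intrinsics, pixels), "k1" (the pictures are not rectified: a ray, as slopes to the right and down, at radius r is drawn at 1 + k1 r^2 times it, then the intrinsics apply), "rvec" (rotation vector, rad) and "tvec" (3), from world to camera coordinates, as OpenCV has them. Camera axes: x right, y down, z forward; pixel columns grow to the right and rows downward; lengths in m; the calibration is good to about 2 mm. A picture is of the moment at which its call begins: read the wrist's pose just before it. get_calibration takes no time and is no camera call; for the wrist camera it gives the pose at the moment of the call.
- close_job(): hands the job in, once; it reports no verdict.
The state is a dict: "time": time; "joint_positions": joint angles; "joint_vel": joint speeds; "joint_torque": joint torques, N m; "ee_pos": TCP position; "eef_rot": TCP orientation; "ft_force": force on the tool from outside, world axes, zero at the start; "torque": the same for the moment, N m; "width": finger opening in m.
Only numpy, scipy, OpenCV 4.12 (cv2) and the standard library are available. Lean on these libraries where they do the work, as an engineer would, in place of code of your own. Each camera call takes 0.05 s, during which the arm holds its last target. There are 200 camera calls.

TASK

Fit the LED candles into the table centrepiece. First take the reach hook, hook it over the front lip of the carton under the clear shelf and draw the whole carton out in front of the shelf (do not touch the carton with the gripper or arm until it is all the way out), and lay the hook back down on its felt mat, upright on its foot and about central. Then set every candle from the carton into a hexagonal socket of its own, jiggling each until its foot has dropped fully home and stands level. To finish, push the empty carton all the way back under the shelf with the hook (again not with the gripper) and lay the hook on its mat again; leave the other things on the table where they are.

Things in the scene. Friction and masses are not known exactly. Their poses are not given: they have to be found in the camera images.
- shelf: Fixed clear-plastic riser shelf standing on the table, open at front and back, 220 deep x 420 wide; side panels 6 thick, board underside 150 above the table, top 156, with paper, a notebook and three rolls on it up to about 210. Origin on the table under the middle of the board's front edge; x points into the shelf (away from the robot), y to the left along the front edge, z up.
- carton: Loose open cardboard carton, 110 (own x) x 312 (own y) x 40 high, walls and floor 4 thick, 0.25 kg, with four cells 73 wide (dividers 25 high at y = -77, 0, 77). Origin at the centre of its underside; x points to its back, z up. Starts deep under the shelf, front wall 25 to 45 behind the front edge. All out when its origin is over 56 before that edge, all under when over 55 behind it.
- carton_front (a point): Middle of the carton's front lip (outer face, top edge, 40 above its underside).
- candle0: One of two to four like LED candles (0.12 kg): a hexagonal wooden foot 24 thick, 52 across flats (60 across corners), and on it an upright round candle 40 in diameter, from 24 to 85 above the underside (flame tip to 103, looks only). Origin at the centre of the foot's underside, z up; two of the flats face own +x and -x (it repeats every 60 degrees). Starts in a cell of the carton.
- candle1: One of two to four like LED candles (0.12 kg): a hexagonal wooden foot 24 thick, 52 across flats (60 across corners), and on it an upright round candle 40 in diameter, from 24 to 85 above the underside (flame tip to 103, looks only). Origin at the centre of the foot's underside, z up; two of the flats face own +x and -x (it repeats every 60 degrees). Starts in a cell of the carton.
- candle2: One of two to four like LED candles (0.12 kg): a hexagonal wooden foot 24 thick, 52 across flats (60 across corners), and on it an upright round candle 40 in diameter, from 24 to 85 above the underside (flame tip to 103, looks only). Origin at the centre of the foot's underside, z up; two of the flats face own +x and -x (it repeats every 60 degrees). Starts in a cell of the carton.
- candle3: One of two to four like LED candles (0.12 kg): a hexagonal wooden foot 24 thick, 52 across flats (60 across corners), and on it an upright round candle 40 in diameter, from 24 to 85 above the underside (flame tip to 103, looks only). Origin at the centre of the foot's underside, z up; two of the flats face own +x and -x (it repeats every 60 degrees). Starts in a cell of the carton.
- centrepiece: Fixed round wooden board, 280 diameter, 14 thick, with four dark hexagonal socket collars and soft-looking greenery (for looks only). Origin at the centre of its underside, z up. Socket centres lie 82 from the centre, towards own +x, +y, -x and -y.
- socket0 (a point): Centre of the floor of a hexagonal socket of the centrepiece, 14 above the table. The collar's walls are 8 thick and 14 high, square-edged without lead-in; the pocket is 54 across flats (2 more than a candle's foot), two flats facing the centrepiece's own +x and -x. A foot out of place or twisted stays up on the rim; one that is home rests on the floor, 10 proud of the rim.
- socket1 (a point): Centre of the floor of a hexagonal socket of the centrepiece, 14 above the table. The collar's walls are 8 thick and 14 high, square-edged without lead-in; the pocket is 54 across flats (2 more than a candle's foot), two flats facing the centrepiece's own +x and -x. A foot out of place or twisted stays up on the rim; one that is home rests on the floor, 10 proud of the rim.
- socket2 (a point): Centre of the floor of a hexagonal socket of the centrepiece, 14 above the table. The collar's walls are 8 thick and 14 high, square-edged without lead-in; the pocket is 54 across flats (2 more than a candle's foot), two flats facing the centrepiece's own +x and -x. A foot out of place or twisted stays up on the rim; one that is home rests on the floor, 10 proud of the rim.
- socket3 (a point): Centre of the floor of a hexagonal socket of the centrepiece, 14 above the table. The collar's walls are 8 thick and 14 high, square-edged without lead-in; the pocket is 54 across flats (2 more than a candle's foot), two flats facing the centrepiece's own +x and -x. A foot out of place or twisted stays up on the rim; one that is home rests on the floor, 10 proud of the rim.
- hook: Loose reach hook (0.15 kg). Upright black handle block 30 (own x) x 26 (own y), from 10 to 80 above the underside, on a foot plate 50 x 60 x 10; from the handle a bar 14 wide runs along own +x, its underside 24 and top 34 above the hook's underside; at its end a blade 50 wide (y) and 5 thick, from x = 117 to 122, reaches from 34 down to 0. Origin under the handle's centre, z up. Starts on the mat.
- hook_mid (a point): Point of the hook at its underside, 50 along own x from its origin: the middle of the hook's footprint.
- mat: Fixed grey felt mat, 230 (own x) x 120 (own y), 3 thick, where the hook lives. Origin at the centre of its underside.
- cone: Bystander, loose on the table: the pine cone (64 wide, 68 high); leave it alone. Origin at the middle of its underside.
- tape: Bystander, loose on the table: the tape roll (90 diameter, 24 high, lying flat); leave it alone. Origin at the middle of its underside.
- spool: Bystander, loose on the table: the spool (52 diameter, 56 high); leave it alone. Origin at the middle of its underside.
- beads: Bystander, loose on the table: the bead jar (60 diameter, 85 high); leave it alone. Origin at the middle of its underside.
- scissors: Bystander, loose on the table: the scissors (about 160 long, 9 high; origin at the pivot between the grips and blades); leave it alone. Origin at the middle of its underside.
Mind the look-alikes: they are no part of the job. What is shaped like the hook but red is not meant.

How it is judged:
On the way, in this order (a step that is already met when the one before it is completed fails the run):
1. the whole carton has been drawn out in front of the shelf (x of carton in the frame of shelf below -0.056 m), for 0.2 s.
2. the hook stands on its felt mat again, let go (horizontal distance between hook_mid and mat below 0.05 m and height (world z) of hook below 0.009 m and angle between hook's own z axis and vertical below 0.1 rad and contact force between the fingers and hook below 0.05 N and linear speed of hook below 0.03 m/s), for 0.2 s.
3. every candle is home in a socket (((z of candle0 in the frame of socket0 between -0.006 and 0.0045 m and horizontal distance between candle0 and socket0 below 0.006 m and angle between candle0's own z axis and vertical below 0.06 rad) or (z of candle0 in the frame of socket1 between -0.006 and 0.0045 m and horizontal distance between candle0 and socket1 below 0.006 m and angle between candle0's own z axis and vertical below 0.06 rad) or (z of candle0 in the frame of socket2 between -0.006 and 0.0045 m and horizontal distance between candle0 and socket2 below 0.006 m and angle between candle0's own z axis and vertical below 0.06 rad) or (z of candle0 in the frame of socket3 between -0.006 and 0.0045 m and horizontal distance between candle0 and socket3 below 0.006 m and angle between candle0's own z axis and vertical below 0.06 rad)) and ((z of candle1 in the frame of socket0 between -0.006 and 0.0045 m and horizontal distance between candle1 and socket0 below 0.006 m and angle between candle1's own z axis and vertical below 0.06 rad) or (z of candle1 in the frame of socket1 between -0.006 and 0.0045 m and horizontal distance between candle1 and socket1 below 0.006 m and angle between candle1's own z axis and vertical below 0.06 rad) or (z of candle1 in the frame of socket2 between -0.006 and 0.0045 m and horizontal distance between candle1 and socket2 below 0.006 m and angle between candle1's own z axis and vertical below 0.06 rad) or (z of candle1 in the frame of socket3 between -0.006 and 0.0045 m and horizontal distance between candle1 and socket3 below 0.006 m and angle between candle1's own z axis and vertical below 0.06 rad)) and ((z of candle2 in the frame of socket0 between -0.006 and 0.0045 m and horizontal distance between candle2 and socket0 below 0.006 m and angle between candle2's own z axis and vertical below 0.06 rad) or (z of candle2 in the frame of socket1 between -0.006 and 0.0045 m and horizontal distance between candle2 and socket1 below 0.006 m and angle between candle2's own z axis and vertical below 0.06 rad) or (z of candle2 in the frame of socket2 between -0.006 and 0.0045 m and horizontal distance between candle2 and socket2 below 0.006 m and angle between candle2's own z axis and vertical below 0.06 rad) or (z of candle2 in the frame of socket3 between -0.006 and 0.0045 m and horizontal distance between candle2 and socket3 below 0.006 m and angle between candle2's own z axis and vertical below 0.06 rad)) and ((z of candle3 in the frame of socket0 between -0.006 and 0.0045 m and horizontal distance between candle3 and socket0 below 0.006 m and angle between candle3's own z axis and vertical below 0.06 rad) or (z of candle3 in the frame of socket1 between -0.006 and 0.0045 m and horizontal distance between candle3 and socket1 below 0.006 m and angle between candle3's own z axis and vertical below 0.06 rad) or (z of candle3 in the frame of socket2 between -0.006 and 0.0045 m and horizontal distance between candle3 and socket2 below 0.006 m and angle between candle3's own z axis and vertical below 0.06 rad) or (z of candle3 in the frame of socket3 between -0.006 and 0.0045 m and horizontal distance between candle3 and socket3 below 0.006 m and angle between candle3's own z axis and vertical below 0.06 rad))), for 0.2 s.
4. the empty carton is all the way back under the shelf (x of carton in the frame of shelf above 0.055 m), for 0.2 s.
At the end, for the whole second after the job is handed in: Each candle present is in a socket: underside within 4.5 mm of its floor, 6 mm of its centre, tilt under 0.06 rad, at rest; the carton is upright, its origin over 55 mm behind the shelf edge; the hook stands on the mat, let go, its middle within 50 mm of the mat's (all of step 2 and all of step 3 and linear speed of each of candle0, candle1, candle2, candle3 below 0.02 m/s and x of carton in the frame of shelf above 0.055 m and angle between carton's own z axis and vertical below 0.1 rad); the robot touches nothing.
It fails at once if the gripper or arm touches the carton while any of it is under the shelf (x of carton in the frame of shelf above -0.054 m and contact force between any of the fingers, the arm and carton above 0.5 N).
It fails at once if another thing on the table is shoved more than 40 mm or tipped (distance of any of cone, tape, spool, beads, scissors from where it was at the start of the episode above 0.04 m or angle between any of cone, tape, spool, beads, scissors's own z axis and vertical above 0.7 rad).
Of candle0, candle1, candle2, candle3 only 2 to 4 are there at a start; the rules pass over those that are not, and their reading is None.
At some moment in a run one of hook, candle0, candle1, candle2, candle3 may be knocked a few centimetres aside while the robot is not near it.
It also fails if it takes over 210 s, if anything falls off the work surface, if the arm or the gripper's body presses on something with over 40 N, if the wrist force passes 120 N, or if a joint passes its speed limit or range.

## Working session

There is one attempt and no reset: what is moved stays moved. The work goes in short steps, Python scripts to look and compute and a shell command to move; the robot and the scene stay as the last step left them, time stands still between calls to the robot, and variables do not carry over. Pictures are saved under pics/ and viewed, about 12 in all and at most 16, crops included, and the job is handed in when it is done.

```bash
mkdir -p pics; cat > h.py <<'E'
import numpy as np, cv2
from scipy.spatial.transform import Rotation as R
from bench import r, vision
def cam(n):
    c=vision.get_calibration(n); im,d=vision.camera(n); return im,d,c
def ray(c,u,v):
    K=np.array(c["camera_matrix"]);k1=c["k1"]
    xd=np.array([(u-K[0,2])/K[0,0],(v-K[1,2])/K[1,1]]);x=xd.copy()
    for _ in range(30): x=xd/(1+k1*(x@x))
    Rm=cv2.Rodrigues(np.array(c["rvec"],float))[0];t=np.array(c["tvec"],float).ravel()
    return -Rm.T@t, Rm.T@np.array([x[0],x[1],1.])
def atz(c,u,v,z):
    o,d=ray(c,u,v); return o+d*(z-o[2])/d[2]
def atd(c,u,v,dep):
    o,d=ray(c,u,v); return o+d*dep
def st():
    s=r.read_state(); print("t",round(s["time"],2),"p",np.round(s["ee_pos"],4),"q",np.round(s["eef_rot"],4),"w",round(s["width"],4),"f",np.round(s["ft_force"],2));return s
E
python3 - <<'E'
from h import *
s=st(); print(R.from_quat(s["eef_rot"]).as_matrix().round(3))
for n in("scene","top"):
    im,d,c=cam(n); cv2.imwrite(f"pics/{n}0.png",im); np.savez(f"pics/{n}0.npz",im=im,d=d)
    print(n,c, ray(c,320,240))
E
```

```text
t 0.0 p [0.2058 0.5897 0.2218] q [ 0.1176  0.6972 -0.1186  0.6971] w 0.0871 f [-0.29  0.42  0.81]
[[-0.     0.329  0.944]
 [-0.001  0.944 -0.329]
 [-1.    -0.001  0.   ]]
scene {'camera_matrix': array([[585.0311533 ,   0.        , 318.0249036 ],
       [  0.        , 585.0311533 , 232.76455803],
       [  0.        ,   0.        ,   1.        ]]), 'k1': 0.03993524289101399, 'rvec': array([ 2.14252232, -1.07440581,  0.44392058]), 'tvec': array([-0.3277561 ,  0.31761844,  1.32010499])} (array([-0.3732136 , -0.69334299,  1.15367666]), array([ 0.56242096,  0.41957526, -0.71260341]))
top {'camera_matrix': array([[446.63027208,   0.        , 322.38895837],
       [  0.        , 446.63027208, 238.87007806],
       [  0.        ,   0.        ,   1.        ]]), 'k1': 0.03802807208690085, 'rvec': array([ 2.11544054, -2.12549384,  0.20949294]), 'tvec': array([-0.03282045,  0.51054826,  1.17251573])} (array([ 0.27431467, -0.03151551,  1.24911492]), array([ 0.19067805,  0.00231245, -0.98166774]))
```

View pics/scene0.png

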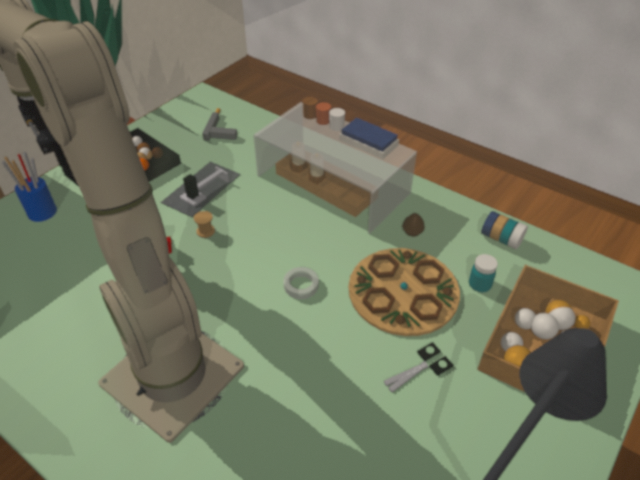

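View pics/top0.png

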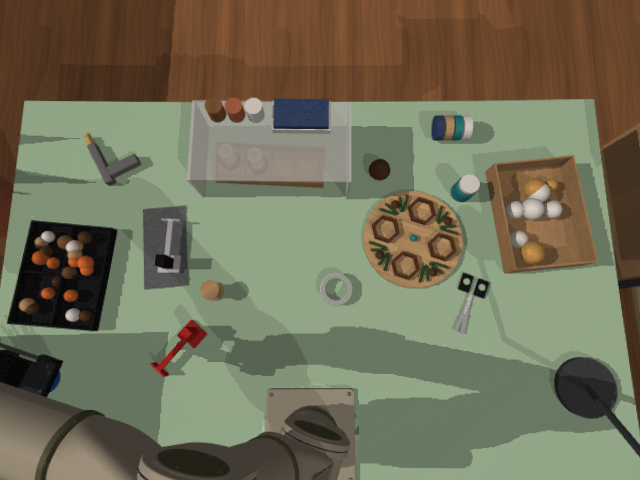

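The scene view shows the carton under the shelf at (325,188), with two candles at (298,158) and (317,170).

Hook candidates in the top view:
- The hook with a black handle and grey bar on the mat, at (165,250).
- A red look-alike at (180,348).
- A grey hammer-like tool at (112,163).

I choose the black-handled one on the mat and check it in a close crop.

```bash
python3 - <<'E'
import cv2,numpy as np
im=cv2.imread("pics/top0.png")
a=cv2.resize(im[195:300,135:225],None,fx=5,fy=5,interpolation=cv2.INTER_CUBIC)
b=cv2.resize(im[90:200,180:360],None,fx=4.4,fy=4.4,interpolation=cv2.INTER_CUBIC)
cv2.imwrite("pics/cA.png",a);cv2.imwrite("pics/cB.png",b)
E
```

```text
(no output)
```

View pics/cA.png

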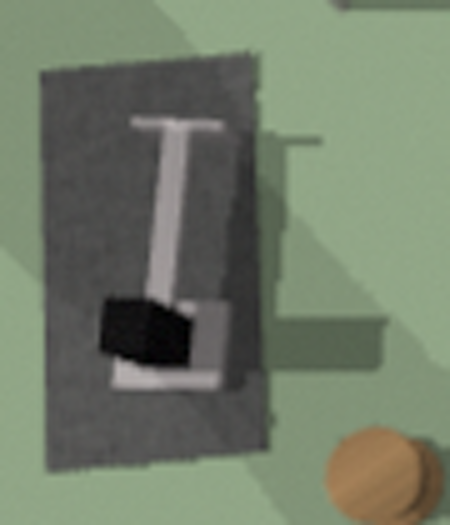

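View pics/cB.png

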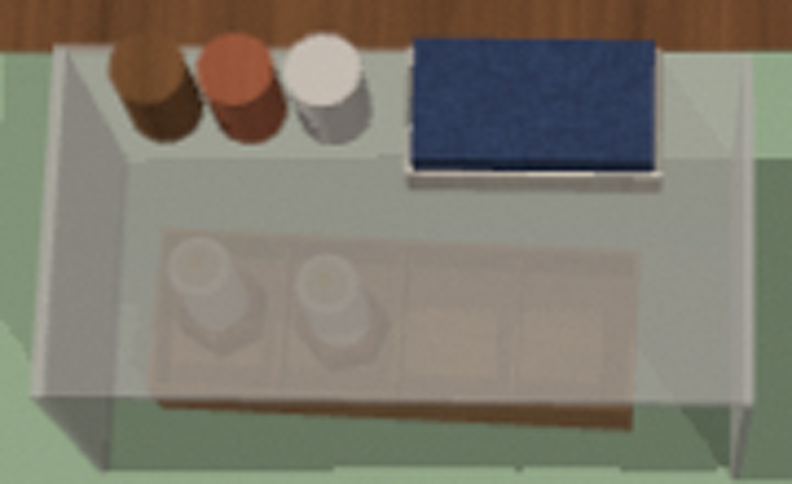

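The crop shows the hook's black handle at about (165,261), its foot plate, and its blade top from (161.4,219.4) to (179.6,220.4). It is not the red one. Two candles stand in the two left cells of the carton; the right two cells are empty.

```bash
python3 - <<'E'
from h import *
c=vision.get_calibration("top")
A=lambda u,v,z:(atz(c,135+u/5,195+v/5,z)[:2]*1000).round(1)
B=lambda u,v,z:(atz(c,180+u/4.4,90+v/4.4,z)[:2]*1000).round(1)
m=[A(42,72,.003),A(252,55,.003),A(268,450,.003),A(48,470,.003)];print("mat",m,np.mean(m,0))
print("foot BL BR TR",A(113,388,.013),A(222,388,.013),A(228,300,.013))
print("blade",A(132,122,.037),A(223,127,.037)," handle top",A(100,330,.083),A(150,297,.083),A(190,320,.083))
print("bar",A(177,122,.037),A(157,298,.037))
print("shelf front",B(30,397,.156),B(750,403,.156)," feet",B(105,470,0),B(735,477,0))
print("carton bottom front",B(165,408,0),B(632,430,0)," top back",B(165,230,.04),B(638,250,.04),"top front R",B(637,403,.04),"L",B(152,393,.04))
print("candle tops(85)",B(198,262,.085),B(328,280,.085))
T=lambda u,v,z:(atz(c,u,v,z)[:2]*1000).round(1)
print("board edge",T(363,240,.014),T(464,240,.014),T(413,192,.014),T(413,287,.014))
print("sockets rim",[T(*p,.028) for p in((422,210),(387,229),(407,265),(442,246))])
print("by", "tape",T(336,289,.024),"spool",T(211,290,.056),"cone",T(379,170,.06),"beads",T(467,187,.085),"sc",T(472,300,.0),"red",T(180,348,0))
E
```

```text
mat [array([607.8, 476.2]), array([617.6, 357.6]), array([390.8, 336.5]), array([380.7, 456.4])] [499.225 406.675]
foot BL BR TR [424.7 420.4] [424.3 360.7] [473.6 360.2]
blade [570. 411.] [567.  360.8]  handle top [446.8 403.6] [464.1 378.8] [451.8 357.2]
bar [569.9 386.3] [471.  391.1]
shelf front [643.3 309.8] [ 638.5 -107.4]  feet [645.8 307. ] [ 639.5 -107.5]
carton bottom front [688.3 269.3] [672.1 -39.8]  top back [796.1 264.2] [781.6 -44.1] top front R [677.4 -42.8] L [685.1 268.4]
candle tops(85) [755.4 231.9] [743.4 150.4]
board edge [ 513.7 -149.7] [ 512.4 -433. ] [ 653.5 -296.4] [ 381.1 -284.4]
sockets rim [array([ 596.3, -316.4]), array([ 542. , -216.2]), array([ 440.3, -267.8]), array([ 493. , -366.8])]
by tape [375.6 -71.8] spool [372.2 261.1] cone [ 703.8 -194.4] beads [ 644.9 -427.5] sc [ 346.1 -448.1] red [221.4 350.9]
```

```bash
cat >> h.py <<'E'
def go(x,y,z,yaw,s=None):
    """print row (units) taking the measured pose to TCP x,y,z, tool down, tool z axis at yaw deg"""
    s=s or r.read_state(); R0=R.from_quat(s["eef_rot"])
    a=np.radians(yaw); zx=np.array([np.cos(a),np.sin(a),0]); xx=np.array([0,0,-1.]); yy=np.cross(zx,xx)
    Rt=R.from_matrix(np.stack([xx,yy,zx],1))
    dp=R0.inv().apply(np.array([x,y,z])-s["ee_pos"])/.25; dr=(R0.inv()*Rt).as_rotvec()/1.5
    print("row",*np.round(dp,3),*np.round(dr,3),"| mm",np.round(np.linalg.norm(dp)*250,1),"deg",np.round(np.degrees(np.linalg.norm(dr)*1.5),1))
E
python3 -c "
from h import *
go(.449,.390,.18,-2.5)"
```

```text
row 0.168 -0.434 1.182 -0.195 -0.0 0.001 | mm 317.4 deg 16.7
```

```bash
python3 -m pendant '0.08 -0.2 0.6 -0.195 0 0;0.08 -0.2 0.6 -0.195 0 0;0.08 -0.2 0.6 -0.195 0 0;0.08 -0.2 0.6 -0.195 0 0;0.08 -0.2 0.6 -0.195 0 0' 1 20; python3 -c "
from h import *
go(.449,.390,.18,-2.5)"
```

```text
time: 0.6
ee_pos: [0.3335, 0.4913, 0.2021]
eef_rot: [0.017, 0.707, -0.018, 0.707]
ft_force: [-0.4, 0.2, 0.1]
width: 0.0869
row 0.089 -0.382 0.481 -0.003 0.0 0.001 | mm 155.3 deg 0.3
```

```bash
python3 -m pendant '0.089 -0.382 0.481 0 0 0;0.089 -0.382 0.481 0 0 0;0.089 -0.382 0.481 0 0 0;0.089 -0.382 0.481 0 0 0;0.089 -0.382 0.481 0 0 0'; python3 - <<'E'
from h import *
im,d,c=cam("wrist"); cv2.imwrite("pics/w1.png",im); np.save("pics/w1d.npy",d); s=st()
o,_=ray(c,320,240);print(c,o, d[200:300:20,280:360:20])
E
```

```text
time: 1.1
ee_pos: [0.447, 0.393, 0.18]
eef_rot: [0.016, 0.707, -0.016, 0.707]
ft_force: [0.0, 0.2, -0.3]
width: 0.0866
t 1.15 p [0.4457 0.3945 0.1802] q [ 0.0151  0.7073 -0.0146  0.7066] w 0.0873 f [-1.2  -0.09 -1.18]
{'camera_matrix': array([[331.4933957 ,   0.        , 321.09341523],
       [  0.        , 331.4933957 , 235.24479278],
       [  0.        ,   0.        ,   1.        ]]), 'k1': -0.006157684237821728, 'rvec': array([-2.10511341, -2.01222951, -0.30131342]), 'tvec': array([-0.41306257, -0.43360409,  0.22616683])} [0.3667296  0.3968068  0.34327598] [[0.34378323 0.33371225 0.3324993  0.33252767]
 [0.34959885 0.33791968 0.27908942 0.33836064]
 [0.3564629  0.34560642 0.27240726 0.34734955]
 [0.3676911  0.363063   0.3264622  0.36352536]
 [0.37227282 0.36900556 0.33184722 0.36957115]]
```

View pics/w1.png

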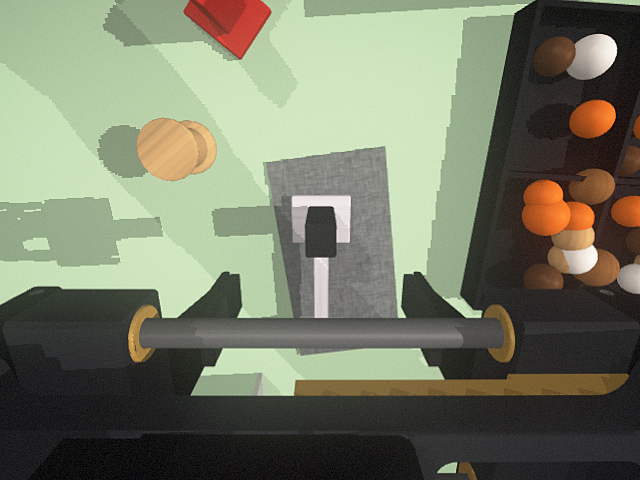

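The wrist view shows the hook's black handle at (320,232), with the foot plate corners at (292,196) and (350,196).

```bash
python3 - <<'E'
from h import *
c=vision.get_calibration("wrist")
f=lambda u,v,z:(atz(c,u,v,z)[:2]*1000).round(1)
print("foot",f(292,196,.013),f(350,196,.013),f(350,243,.013),"htop",f(306,207,.083),f(335,207,.083),f(304,257,.083),f(336,257,.083),"bar",f(320,317,.037))
for i in range(3): s=st()
go(.449,.390,.048,-2.5)
E
```

```text
foot [423.9 366.6] [426.4 424.9] [476.2 424.1] htop [420.9 383.8] [421.9 407. ] [463.5 379.8] [464.6 406.6] bar [548.4 389.4]
t 1.15 p [0.4457 0.3945 0.1802] q [ 0.0151  0.7073 -0.0146  0.7066] w 0.0873 f [-1.2  -0.09 -1.18]
t 1.15 p [0.4457 0.3945 0.1802] q [ 0.0151  0.7073 -0.0146  0.7066] w 0.0873 f [-1.2  -0.09 -1.18]
t 1.15 p [0.4457 0.3945 0.1802] q [ 0.0151  0.7073 -0.0146  0.7066] w 0.0873 f [-1.2  -0.09 -1.18]
row 0.529 -0.018 0.014 0.001 -0.001 -0.0 | mm 132.3 deg 0.1
```

```bash
python3 -m pendant '0.2 0 0.007 0 0 0;0.4 0 0.007 0 0 0;0.528 0 0.007 0 0 0;0.528 0 0.007 0 0 0'; python3 -m pendant '0 0 0 0 0 0;0 0 0 0 0 0;0 0 0 0 0 0;0 0 0 0 0 0;0 0 0 0 0 0;0 0 0 0 0 0' -1 45; python3 -m pendant '-0.1 0 0 0 0 0;-0.2 0 0 0 0 0;-0.3 0 0 0 0 0;-0.4 0 0 0 0 0;-0.4 0 0 0 0 0;-0.4 0 0 0 0 0'; python3 -c "
from h import *
st()"
```

```text
time: 1.55
ee_pos: [0.4442, 0.3931, 0.0439]
eef_rot: [0.012, 0.709, -0.016, 0.705]
ft_force: [-0.1, -0.2, -0.4]
width: 0.0869
time: 2.15
ee_pos: [0.449, 0.3929, 0.0487]
eef_rot: [0.016, 0.707, -0.015, 0.707]
ft_force: [-1.0, 0.3, 0.3]
width: 0.0471
time: 2.75
ee_pos: [0.449, 0.3929, 0.1486]
eef_rot: [0.016, 0.707, -0.015, 0.707]
ft_force: [0.1, 0.8, -0.3]
width: 0.0031
t 2.75 p [0.449  0.3929 0.1486] q [ 0.0156  0.7067 -0.0151  0.7071] w 0.0031 f [ 0.14  0.83 -0.29]
```

```bash
python3 -m pendant '0 0 0 0 0 0;0 0 0 0 0 0;0 0 0 0 0 0;0 0 0 0 0 0;0 0 0 0 0 0;0 0 0 0 0 0;0 0 0 0 0 0;0 0 0 0 0 0' 1; python3 - <<'E'
from h import *
im,d,c=cam("wrist"); cv2.imwrite("pics/w2.png",im); st()
im,d,c=cam("top"); cv2.imwrite("pics/t2.png",cv2.resize(im[190:300,130:225],None,fx=5,fy=5,interpolation=cv2.INTER_CUBIC))
E
```

```text
time: 3.55
ee_pos: [0.4489, 0.3928, 0.1483]
eef_rot: [0.015, 0.707, -0.015, 0.707]
ft_force: [0.3, -0.5, -0.9]
width: 0.0587
t 3.6 p [0.4488 0.3928 0.1483] q [ 0.0153  0.7069 -0.0153  0.7069] w 0.0626 f [-0.32 -0.42  0.01]
```

View pics/w2.png

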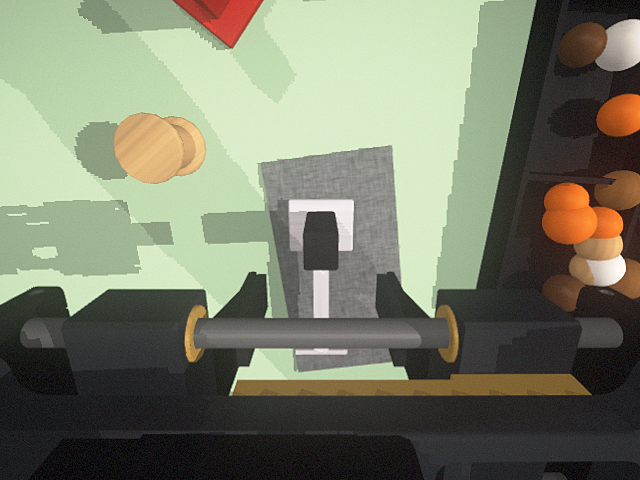

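The hook is undisturbed: its handle is at (321,240). The fingers close slowly, so I'll retry and wait for them.

```bash
python3 -c "
from h import *
c=vision.get_calibration('wrist')
f=lambda u,v,z:(atz(c,u,v,z)[:2]*1000).round(1)
print(f(289,199,.013),f(354,198,.013),f(353,250,.013),f(297,352,.037),f(347,353,.037))"
python3 -m pendant '0 0 0 0 0 0;0 0 0 0 0 0;0 0 0 0 0 0;0.1 0 0 0 0 0;0.2 0 0 0 0 0;0.3 0 0 0 0 0;0.4 0 0 0 0 0;0.4 0 0 0 0 0' 1; python3 -m pendant '0 0 0 0 0 0;0 0 0 0 0 0;0 0 0 0 0 0;0 0 0 0 0 0;0 0 0 0 0 0;0 0 0 0 0 0;0 0 0 0 0 0;0 0 0 0 0 0' -1 45; python3 -m pendant '0 0 0 0 0 0;0 0 0 0 0 0;0 0 0 0 0 0;0 0 0 0 0 0;0 0 0 0 0 0;0 0 0 0 0 0'
```

```text
[424.1 365. ] [425.8 424.2] [476.  422.5] [570.2 364.4] [573.4 412.9]
time: 4.45
ee_pos: [0.4471, 0.3912, 0.0451]
eef_rot: [0.014, 0.708, -0.017, 0.706]
ft_force: [-0.4, -0.5, -0.2]
width: 0.0872
time: 5.25
ee_pos: [0.4488, 0.3928, 0.0483]
eef_rot: [0.015, 0.707, -0.015, 0.707]
ft_force: [0.5, -0.1, 0.6]
width: 0.0309
time: 5.85
ee_pos: [0.4488, 0.3928, 0.0483]
eef_rot: [0.015, 0.707, -0.015, 0.707]
ft_force: [0.2, -0.1, 0.2]
width: 0.0256
```

```bash
python3 -m pendant '-0.1 0 0 0 0 0;-0.2 0 0 0 0 0;-0.28 0 0 0 0 0;-0.28 0 0 0 0 0;-0.28 0 0 0 0 0'; python3 -c "
from h import *
st();go(.460,.159,.118,-3)"
```

```text
time: 6.35
ee_pos: [0.4487, 0.3927, 0.1179]
eef_rot: [0.015, 0.707, -0.015, 0.707]
ft_force: [-0.7, -0.1, -1.5]
width: 0.0257
t 6.35 p [0.4487 0.3927 0.1179] q [ 0.0153  0.707  -0.0153  0.7069] w 0.0257 f [-0.74 -0.11 -1.49]
row -0.001 -0.932 0.086 0.006 -0.0 -0.0 | mm 234.0 deg 0.5
```

```bash
python3 -m pendant '0 -0.15 0.014 0.006 0 0;0 -0.3 0.028 0.006 0 0;0 -0.45 0.042 0.006 0 0;0 -0.6 0.056 0.006 0 0;0 -0.75 0.07 0.006 0 0;0 -0.9 0.084 0.006 0 0;0 -0.932 0.086 0.006 0 0;0 -0.932 0.086 0.006 0 0';python3 -c "
from h import *
im,d,c=cam('top'); st();go(.575,.159,.100,-3)
cv2.imwrite('pics/t3.png',cv2.resize(im[100:300,160:360],None,fx=3,fy=3,interpolation=cv2.INTER_CUBIC))"
```

```text
time: 7.15
ee_pos: [0.4598, 0.1576, 0.1173]
eef_rot: [0.019, 0.707, -0.02, 0.706]
ft_force: [0.7, 0.5, -0.8]
width: 0.0255
t 7.2 p [0.4598 0.1592 0.1175] q [ 0.0186  0.7073 -0.0188  0.7064] w 0.0258 f [-0.62  1.   -1.26]
row 0.069 0.023 0.46 -0.0 -0.001 0.0 | mm 116.6 deg 0.1
```

View pics/t3.png

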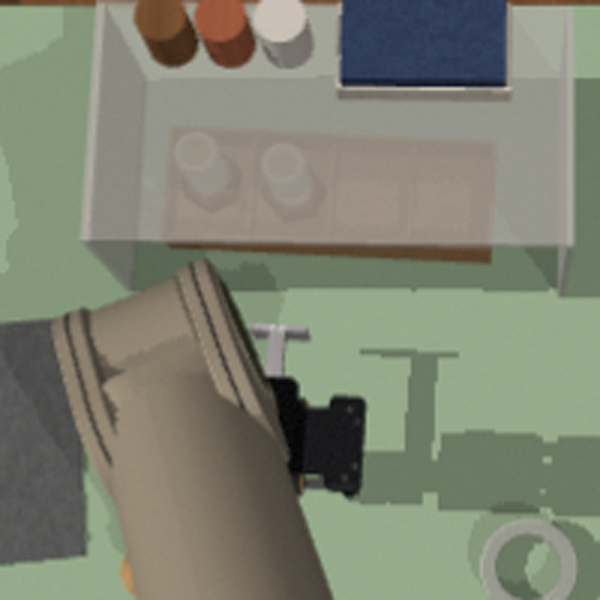

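The hook hangs level in the gripper, with its blade top at crop (278,328). The arm's wrist sits out to the left at (195,270). Before moving forward I need its height against the rolls, which reach 210.

```bash
python3 - <<'E'
from h import *
im,d,c=cam("top")
for u,v in ((200,190),(215,190),(225,189),(232,200),(240,220),(250,250),(270,245),(195,205)):
    print((u,v),atd(c,u,v,d[v,u]).round(3))
im,d,c=cam("scene"); cv2.imwrite("pics/s4.png",im[60:360,60:460])
E
```

```text
(200, 190) [0.652 0.306 0.046]
(215, 190) [0.666 0.275 0.001]
(225, 189) [0.509 0.134 0.508]
(232, 200) [0.485 0.118 0.521]
(240, 220) [0.448 0.102 0.532]
(250, 250) [0.397 0.084 0.535]
(270, 245) [0.461 0.087 0.232]
(195, 205) [0.481 0.185 0.505]
```

View pics/s4.png

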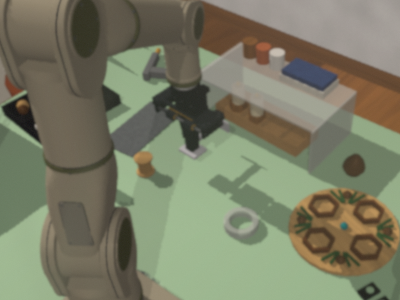

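The scene crop shows the wrist standing vertically above the gripper, with the elbow above 0.5 m, so the way forward is clear.

```bash
python3 -m pendant '0.069 0.023 0.08 0 0 0;0.069 0.023 0.18 0 0 0;0.069 0.023 0.28 0 0 0;0.069 0.023 0.37 0 0 0;0.069 0.023 0.46 0 0 0;0.069 0.023 0.46 0 0 0;0.069 0.023 0.46 0 0 0';python3 -c "
from h import *
im,d,c=cam('top'); st();go(.575,.159,.0655,-3)
np.savez('pics/t5.npz',im=im);cv2.imwrite('pics/t5.png',cv2.resize(im[120:220,200:320],None,fx=6,fy=6,interpolation=cv2.INTER_CUBIC))"
```

```text
time: 8.0
ee_pos: [0.5748, 0.1601, 0.1002]
eef_rot: [0.018, 0.707, -0.018, 0.706]
ft_force: [-0.3, -0.2, -1.0]
width: 0.0259
t 8.05 p [0.5745 0.16   0.1004] q [ 0.0179  0.7073 -0.0179  0.7064] w 0.0259 f [ 0.   -0.27 -1.45]
row 0.14 -0.004 0.002 0.001 -0.001 0.0 | mm 34.9 deg 0.1
```

View pics/t5.png

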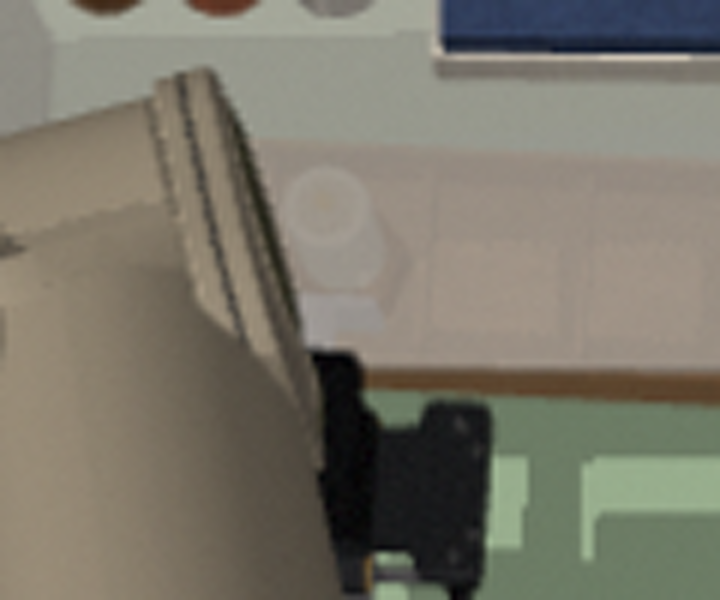

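```bash
python3 -c "
from h import *
c=vision.get_calibration('top')
f=lambda u,v,z:(atz(c,200+u/6,120+v/6,z)[:2]*1000).round(1)
print('blade top R',f(374,297,.089),'bot R',f(385,328,.055),'wall top front',f(560,371,.04), f(720,375,.04),'bottom',f(560,393,0),f(720,405,0),'divider',f(432,200,.03),'cand',f(326,205,.089),'foot right corner',f(412,250,.028))"
```

```text
blade top R [696.1 127.6] bot R [693.3 126.9] wall top front [677.1  46.1] [674.8 -29.3] bottom [679.2  48.6] [672.8 -29.2] divider [766.4 108.8] cand [740.3 150.4] foot right corner [741.9 118.2]
```

```bash
python3 -m pendant '0.03 0 -0.004 0 0 0;0.06 0 -0.004 0 0 0;0.09 0 -0.004 0 0 0;0.12 0 -0.004 0 0 0;0.138 0 -0.004 0 0 0;0.138 0 -0.004 0 0 0;0.138 0 -0.004 0 0 0'; python3 -m pendant '0 0 -0.015 0 0 0;0 0 -0.03 0 0 0;0 0 -0.045 0 0 0;0 0 -0.06 0 0 0;0 0 -0.075 0 0 0;0 0 -0.09 0 0 0;0 0 -0.105 0 0 0;0 0 -0.12 0 0 0'; python3 -c "
from h import *
im,d,c=cam('top'); st()
np.savez('pics/t6.npz',im=im);cv2.imwrite('pics/t6.png',cv2.resize(im[120:240,200:360],None,fx=5,fy=5,interpolation=cv2.INTER_CUBIC))"
```

```text
time: 8.75
ee_pos: [0.5745, 0.1589, 0.0666]
eef_rot: [0.019, 0.707, -0.018, 0.707]
ft_force: [-0.6, 0.2, -1.8]
width: 0.0257
time: 9.55
ee_pos: [0.5443, 0.1605, 0.0667]
eef_rot: [0.019, 0.707, -0.018, 0.707]
ft_force: [2.6, -0.3, -1.3]
width: 0.0262
t 9.6 p [0.5437 0.1606 0.0666] q [ 0.0185  0.707  -0.0184  0.7068] w 0.0253 f [ 0.26  0.77 -1.48]
```

View pics/t6.png

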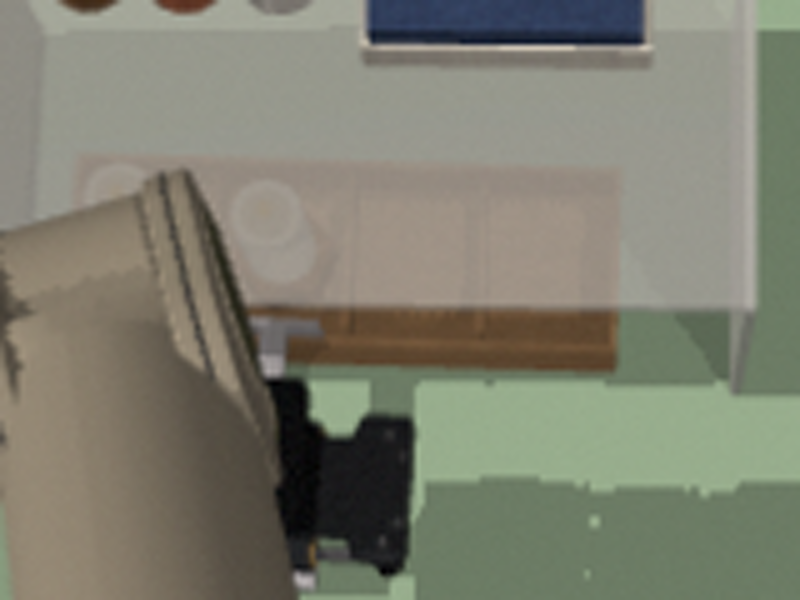

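The carton is following the hook: its front wall is now in front of the shelf edge, and both candles are upright. I keep drawing.

```bash
python3 -m pendant '0 0 -0.02 0 0 0;0 0 -0.04 0 0 0;0 0 -0.065 0 0 0;0 0 -0.09 0 0 0;0 0 -0.115 0 0 0;0 0 -0.14 0 0 0;0 0 -0.165 0 0 0;0 0 -0.19 0 0 0'|head -2; python3 -m pendant '0 0 -0.025 0 0 0;0 0 -0.05 0 0 0;0 0 -0.075 0 0 0;0 0 -0.1 0 0 0;0 0 -0.125 0 0 0;0 0 -0.15 0 0 0;0 0 -0.175 0 0 0;0 0 -0.2 0 0 0'|head -2; python3 -m pendant '0 0 -0.025 0 0 0;0 0 -0.05 0 0 0;0 0 -0.075 0 0 0;0 0 -0.1 0 0 0;0 0 -0.125 0 0 0;0 0 -0.145 0 0 0;0 0 -0.16 0 0 0;0 0 -0.17 0 0 0'; python3 -c "
from h import *
im,d,c=cam('top'); st()
np.savez('pics/t7.npz',im=im,d=d);cv2.imwrite('pics/t7.png',cv2.resize(im[130:290,190:360],None,fx=4,fy=4,interpolation=cv2.INTER_CUBIC)[:600])"
```

```text
time: 10.4
ee_pos: [0.4964, 0.163, 0.0666]
time: 11.2
ee_pos: [0.4465, 0.1655, 0.0665]
time: 12.0
ee_pos: [0.4043, 0.1678, 0.0666]
eef_rot: [0.018, 0.707, -0.018, 0.707]
ft_force: [1.6, 0.4, -2.2]
width: 0.0257
t 12.05 p [0.4041 0.1678 0.0665] q [ 0.0184  0.707  -0.0184  0.7068] w 0.0255 f [-0.33 -0.13 -2.59]
```

View pics/t7.png

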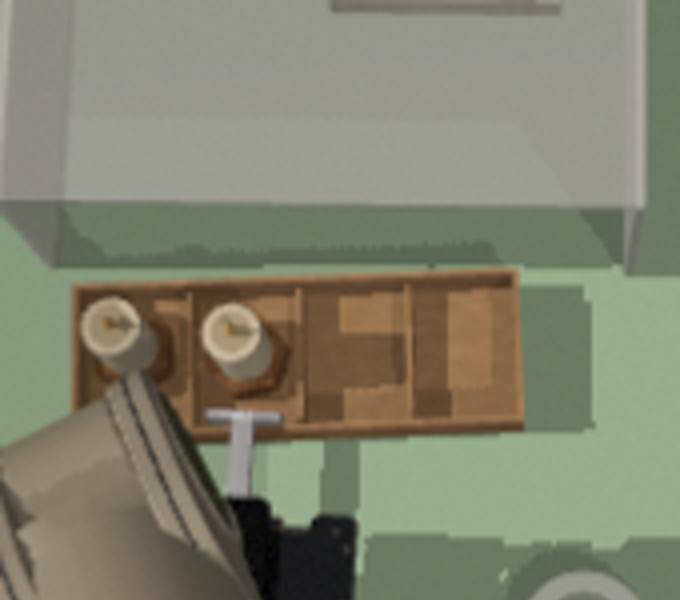

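```bash
python3 -c "
from h import *
c=vision.get_calibration('top')
f=lambda u,v,z:(atz(c,190+u/4,130+v/4,z)[:2]*1000).round(1)
print('back L',f(74,286,.04),'back R',f(517,270,.04),'front R',f(522,423,.04),'blade',f(207,413,.055),f(281,415,.055),'cands',f(113,324,.089),f(231,330,.089),'feet',f(287,352,.028),f(172,348,.028),'dividers',f(190,300,.029),f(302,295,.029))"
```

```text
back L [620.3 282.6] back R [630.8 -27. ] front R [521.1 -30.1] blade [526.  184.6] [524.4 134.2] cands [579.9 242.9] [575.4 164.1] feet [575.2 134.8] [578.4 215.4] dividers [612.9 203.7] [616.3 124.9]
```

The carton is out: its centre is at about (571,126), roughly 71 mm before the shelf edge, with both candles standing. Next I unhook and take the hook back to the mat.

```bash
python3 -m pendant '0 0 0.012 0 0 0;0 0 0.012 0 0 0;-0.05 0 0.012 0 0 0;-0.1 0 0.012 0 0 0;-0.16 0 0.012 0 0 0;-0.23 0 0.012 0 0 0;-0.24 0 0.012 0 0 0;-0.24 0 0.012 0 0 0';python3 -c "
from h import *
s=st();go(.408,.405,.125,-2.5)"
```

```text
time: 12.85
ee_pos: [0.408, 0.1679, 0.1274]
eef_rot: [0.019, 0.706, -0.018, 0.707]
ft_force: [-0.4, -0.1, -2.8]
width: 0.0257
t 12.85 p [0.408  0.1679 0.1274] q [ 0.0189  0.7063 -0.0181  0.7074] w 0.0257 f [-0.45 -0.15 -2.83]
row 0.01 0.947 -0.05 -0.006 0.001 -0.001 | mm 237.1 deg 0.5
```

```bash
python3 -m pendant '0 0.12 -0.005 -0.006 0 0;0 0.26 -0.012 -0.006 0 0;0 0.4 -0.02 -0.006 0 0;0 0.54 -0.03 -0.006 0 0;0 0.68 -0.036 -0.006 0 0;0 0.82 -0.042 -0.006 0 0;0 0.947 -0.05 -0.006 0 0;0 0.947 -0.05 -0.006 0 0'|head -2;python3 -m pendant '0 0 0 0 0 0;0 0 0 0 0 0'; python3 -c "
from h import *
s=st();go(.448,.405,.0492,-2.5)"
```

```text
time: 13.65
ee_pos: [0.4053, 0.409, 0.1252]
time: 13.85
ee_pos: [0.4076, 0.4035, 0.1258]
eef_rot: [0.015, 0.707, -0.016, 0.707]
ft_force: [0.1, -1.0, -1.3]
width: 0.0254
t 13.85 p [0.4076 0.4035 0.1258] q [ 0.0152  0.7072 -0.0161  0.7067] w 0.0254 f [ 0.07 -1.02 -1.26]
row 0.306 0.014 0.161 -0.0 -0.0 0.001 | mm 86.6 deg 0.1
```

```bash
python3 -m pendant '0 0.014 0.16 0 0 0;0.1 0.014 0.16 0 0 0;0.2 0.014 0.16 0 0 0;0.26 0.014 0.16 0 0 0;0.29 0.014 0.16 0 0 0;0.306 0.014 0.16 0 0 0;0.306 0.014 0.16 0 0 0;0.306 0.014 0.16 0 0 0'; python3 -m pendant '0 0 0 0 0 0;0 0 0 0 0 0;0 0 0 0 0 0;0 0 0 0 0 0;0 0 0 0 0 0;0 0 0 0 0 0;0 0 0 0 0 0;0 0 0 0 0 0' 1;  python3 -m pendant '0 0 0 0 0 0;0 0 0 0 0 0;-0.1 0 0 0 0 0;-0.2 0 0 0 0 0;-0.3 0 0 0 0 0;-0.45 0 0 0 0 0;-0.55 0 0 0 0 0;-0.6 0 0 0 0 0'; python3 -c "
from h import *
im,d,c=cam('wrist'); st()
np.savez('pics/w8.npz',im=im,d=d);cv2.imwrite('pics/w8.png',im)"
```

```text
time: 14.65
ee_pos: [0.448, 0.4069, 0.0511]
eef_rot: [0.016, 0.707, -0.015, 0.707]
ft_force: [0.1, -0.4, -0.7]
width: 0.0257
time: 15.45
ee_pos: [0.4476, 0.4065, 0.05]
eef_rot: [0.015, 0.707, -0.015, 0.707]
ft_force: [0.5, 0.7, -0.7]
width: 0.0813
time: 16.25
ee_pos: [0.4483, 0.4071, 0.2028]
eef_rot: [0.016, 0.706, -0.014, 0.708]
ft_force: [0.3, -0.3, 0.2]
width: 0.0876
t 16.3 p [0.4485 0.4073 0.2035] q [ 0.0165  0.7059 -0.0141  0.708 ] w 0.0868 f [-0.1  -0.24  1.93]
```

View pics/w8.png

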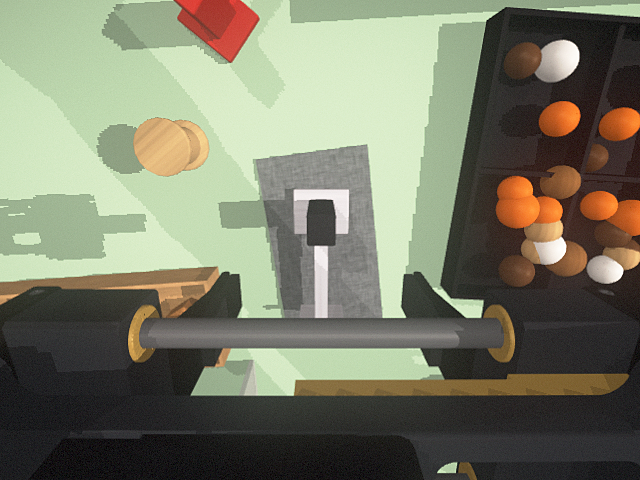

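The hook stands upright on the mat: handle at (321,222), foot plate centre at (321,212). Next I photograph the candles and then the sockets from the wrist, and view both as one mosaic.

```bash
python3 -c "
from h import *
s=st();go(.6,.305,.31,0)"
```

```text
t 16.3 p [0.4485 0.4073 0.2035] q [ 0.0165  0.7059 -0.0141  0.708 ] w 0.0868 f [-0.1  -0.24  1.93]
row -0.425 -0.381 0.624 -0.029 0.002 -0.002 | mm 211.6 deg 2.5
```

```bash
python3 -m pendant '-0.425 0 0 -0.029 0 0;-0.425 0 0 -0.029 0 0;-0.425 -0.1 0.15 -0.029 0 0;-0.425 -0.38 0.62 -0.029 0 0;-0.425 -0.38 0.62 -0.029 0 0;-0.425 -0.38 0.62 -0.029 0 0;-0.425 -0.38 0.62 -0.029 0 0;-0.425 -0.38 0.62 -0.029 0 0'|head -2;python3 -m pendant '0 -0.4 0.16 0 0 0;0 -0.4 0.16 0 0 0;0 -0.4 0.16 0 0 0;0 -0.4 0.16 0 0 0;0 -0.4 0.16 0 0 0;0 -0.4 0.16 0 0 0'; python3 - <<'E'
from h import *
im,d,c=cam('wrist'); st(); np.savez('pics/wc.npz',im=im,d=d,rvec=c["rvec"],tvec=c["tvec"],K=c["camera_matrix"],k1=c["k1"])
go(.62,-.05,.30,0)
go(.62,-.29,.30,0)
E
```

```text
time: 17.1
ee_pos: [0.5986, 0.3041, 0.3042]
time: 17.7
ee_pos: [0.6373, 0.2076, 0.306]
eef_rot: [-0.001, 0.707, 0.002, 0.707]
ft_force: [0.3, 0.8, -0.5]
width: 0.0869
t 17.75 p [0.6375 0.2072 0.3061] q [-0.0009  0.7073  0.0015  0.7069] w 0.0868 f [-0.36  0.6   0.01]
row 0.023 -1.029 -0.073 0.002 -0.0 -0.001 | mm 257.9 deg 0.2
row 0.023 -1.989 -0.077 0.002 -0.0 -0.001 | mm 497.6 deg 0.2
```

```bash
python3 -m pendant '-0.1 -0.2 -0.03 0 0 0;-0.1 -0.4 -0.06 0 0 0;-0.1 -0.6 -0.08 0 0 0;-0.1 -0.8 -0.08 0 0 0;-0.1 -0.99 -0.08 0 0 0;-0.1 -0.99 -0.08 0 0 0'|head -2; python3 -m pendant '0 -0.2 0 0 0 0;0 -0.4 0 0 0 0;0 -0.6 0 0 0 0;0 -0.8 0 0 0 0;0 -0.99 0 0 0 0;0 -0.99 0 0 0 0;0 -0.99 0 0 0 0;0 -0.99 0 0 0 0'; python3 - <<'E'
from h import *
im,d,c=cam('wrist'); st(); np.savez('pics/ws.npz',im=im,d=d,rvec=c["rvec"],tvec=c["tvec"],K=c["camera_matrix"],k1=c["k1"])
a=np.load('pics/wc.npz')['im']
print(np.unique(np.where(im[:,:,0]>0)[0])[-1])
m=np.vstack([cv2.resize(a[0:290,90:550],(768,290*768//460)),cv2.resize(im[0:290,90:550],(768,290*768//460))])
m=cv2.resize(np.hstack([a[0:300,120:520],im[0:300,120:520]]),(800,300)); 
# two stacked panels, each 1.25x
p=lambda x:cv2.resize(x[30:270,60:580],None,fx=1.25,fy=1.25,interpolation=cv2.INTER_CUBIC)
cv2.imwrite('pics/m9.png',np.vstack([p(a),p(im)]))
E
```

```text
time: 18.35
ee_pos: [0.6177, -0.0499, 0.3319]
time: 19.15
ee_pos: [0.6194, -0.2881, 0.3311]
eef_rot: [-0.001, 0.707, 0.001, 0.707]
ft_force: [0.3, 0.5, 0.2]
width: 0.0872
t 19.2 p [ 0.6194 -0.2879  0.3313] q [-0.0008  0.707   0.0015  0.7072] w 0.0871 f [ 0.55 -0.15  0.43]
479
```

View pics/m9.png

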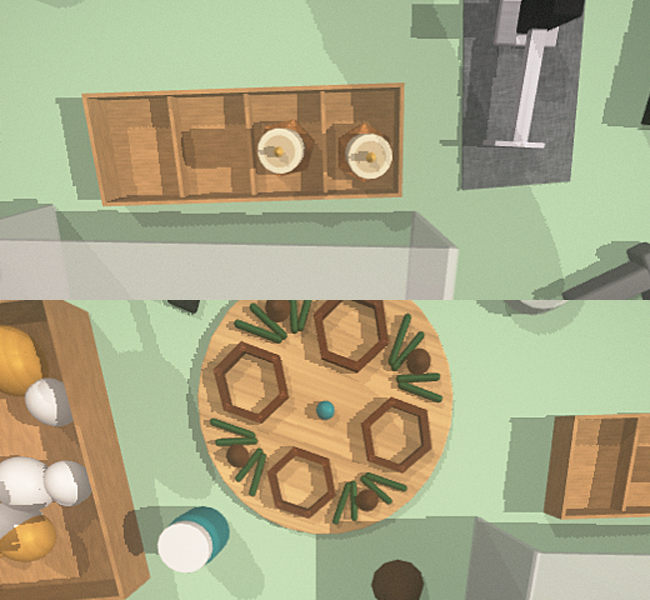

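Top panel: candle tops at (281,150) and (369,157), with foot corners peeping out at (292,122) and (362,126). The hook lies on the mat. Bottom panel: four collars at (351,334), (251,382), (396,434) and (301,482). I'll fit hexagons numerically.

```bash
cat > fit.py <<'E'
from h import *
from scipy.optimize import minimize
def load(n):
    z=np.load(n); return z['im'],z['d'],dict(camera_matrix=z['K'],k1=float(z['k1']),rvec=z['rvec'],tvec=z['tvec'])
def proj(c,P):
    P=np.asarray(P,float); Rm=cv2.Rodrigues(np.array(c["rvec"],float))[0]; q=P@Rm.T+np.array(c["tvec"]).ravel()
    x=q[:,:2]/q[:,2:]; x=x*(1+c["k1"]*(x**2).sum(1,keepdims=True)); K=c["camera_matrix"]
    return x*[K[0,0],K[1,1]]+[K[0,2],K[1,2]]
def hexa(x,y,th,af,z):
    a=np.radians(th+30+60*np.arange(6)); R_=af/np.sqrt(3); return np.c_[x+R_*np.cos(a),y+R_*np.sin(a),np.full(6,z)]
def circ(x,y,rr,z,n=24):
    a=np.linspace(0,2*np.pi,n,endpoint=False); return np.c_[x+rr*np.cos(a),y+rr*np.sin(a),np.full(n,z)]
def fillhull(shape,pts,S=8):
    m=np.zeros((shape[0],shape[1]),np.uint8); h=cv2.convexHull(np.round(pts*16).astype(np.int32)); cv2.fillPoly(m,[h],1,shift=4); return m
E
python3 - <<'E'
from fit import *
im,d,c=load('pics/ws.npz')
# rectify to z=.028 at 0.5mm
xs=np.arange(.36,.68,.0005);ys=np.arange(-.45,-.13,.0005);X,Y=np.meshgrid(xs,ys,indexing='ij')
p=proj(c,np.c_[X.ravel(),Y.ravel(),np.full(X.size,.028)]).astype(np.float32).reshape(*X.shape,2)
rec=cv2.remap(im,p[...,0],p[...,1],cv2.INTER_LINEAR); g=rec.astype(float)
mask=(g[...,2]<125)&(g[...,2]>g[...,1]*1.25)
ring0=cv2.GaussianBlur(mask.astype(np.float32),(0,0),1.5)
def val(q,sgn=1):
    s=0
    for th in range(0,360,5):pass
    return s
def samples(x,y,th,n=14):
    out=[]
    for af,w in((.058,1),(.062,1),(.066,1),(.050,-1),(.046,-1)):
        h=hexa(x,y,th,af,0)[:,:2]; 
        for i in range(6):
            t=np.linspace(0,1,n,endpoint=False)[:,None]; out.append(np.c_[h[i]*(1-t)+h[(i+1)%6]*t,np.full(n,w)])
    return np.vstack(out)
def score(x,y,th):
    q=samples(x,y,th); i=((q[:,0]-xs[0])/.0005).round().astype(int);j=((q[:,1]-ys[0])/.0005).round().astype(int)
    ok=(i>=0)&(j>=0)&(i<len(xs))&(j<len(ys)); return (ring0[i[ok],j[ok]]*q[ok,2]).sum()/len(q)
for g0 in((.5963,-.3164),(.542,-.2162),(.4403,-.2678),(.493,-.3668)):
    best=max(((score(g0[0]+dx,g0[1]+dy,th),g0[0]+dx,g0[1]+dy,th) for dx in np.arange(-.01,.0101,.002) for dy in np.arange(-.01,.0101,.002) for th in range(0,60,3)))
    best=max(((score(best[1]+dx,best[2]+dy,best[3]+t),best[1]+dx,best[2]+dy,best[3]+t) for dx in np.arange(-.002,.0021,.0005) for dy in np.arange(-.002,.0021,.0005) for t in np.arange(-3,3.1,.5)))
    print(np.round(best,4))
im,d,c=load('pics/wc.npz')
U=lambda u,v:(int(60+u/1.25),int(30+v/1.25))
for n,u,v in(("foot1",292,126),("foot1s",306,142),("foot0",362,130),("top1",281,150),("floor",130,150),("div",250,140),("shadow",215,140),("floor1",265,185),("floor0",340,120)):
    a=U(u,v);print(n,a,im[a[1],a[0]],atd(c,a[0],a[1],d[a[1],a[0]]).round(3))
print("tops",[atz(c,60+u/1.25,30+v/1.25,.089).round(4) for u,v in((281,150),(369,157))])
E
```

```text
[ 0.4929  0.5953 -0.3154 40.5   ]
[ 0.5178  0.545  -0.2132 41.5   ]
[ 0.5206  0.4428 -0.2633 41.5   ]
[ 0.4892  0.4935 -0.3658 41.    ]
foot1 (293, 130) [ 78 130 183] [0.552 0.173 0.031]
foot1s (304, 143) [ 52  88 124] [0.568 0.186 0.03 ]
foot0 (349, 134) [ 83 138 201] [0.557 0.244 0.029]
top1 (284, 150) [ 99 192 234] [0.574 0.168 0.102]
floor (164, 150) [103 157 207] [ 0.578 -0.006  0.004]
div (260, 142) [ 80 116 153] [0.567 0.129 0.026]
shadow (232, 142) [ 81 121 159] [0.568 0.088 0.007]
floor1 (272, 178) [ 94 135 179] [0.616 0.14  0.008]
floor0 (332, 126) [ 89 131 170] [0.547 0.223 0.004]
tops [array([0.5742, 0.1676, 0.089 ]), array([0.58  , 0.2462, 0.089 ])]
```

```bash
python3 -m pendant '0 0.2 0 0 0 0;0 0.4 0 0 0 0;0 0.6 0 0 0 0;0 0.8 0 0 0 0;0 0.99 -0.1 0 0 0;0 0.99 -0.1 0 0 0'|head -2; python3 -m pendant '0.1 0.2 0 0 0 0;0.1 0.4 0 0 0 0;0.1 0.55 0 0 0 0;0.1 0.55 0 0 0 0;0.1 0.55 0 0 0 0'|head -2; cat > snap.py <<'E'
from h import *
import sys
im,d,c=cam('wrist'); st(); np.savez(sys.argv[1],im=im,d=d,rvec=c["rvec"],tvec=c["tvec"],K=c["camera_matrix"],k1=c["k1"])
E
python3 snap.py pics/v1.npz; python3 -m pendant '0 0.2 0 0 0 0;0 0.4 0 0 0 0;0 0.4 0 0 0 0;0 0.4 0 0 0 0;0 0.4 0 0 0 0'|head -2;python3 snap.py pics/v2.npz; python3 -m pendant '0 0.2 0 0 0 0;0 0.4 0 0 0 0;0 0.4 0 0 0 0;0 0.4 0 0 0 0;0 0.4 0 0 0 0'|head -2;python3 snap.py pics/v3.npz
cat > feet.py <<'E'
from fit import *
import sys
Cs={"c1":(.575,.166),"c0":(.580,.245)}
for n,(cx,cy) in Cs.items():
  pts=[]
  for f in sys.argv[1:]:
    im,d,c=load(f); 
    u0,v0=proj(c,[[cx,cy,.03]])[0].astype(int)
    u,v=np.meshgrid(np.arange(max(0,u0-60),min(640,u0+60)),np.arange(max(0,v0-60),min(275,v0+60)))
    P=np.array([atd(c,a,b,d[b,a]) for a,b in zip(u.ravel(),v.ravel())]); r2=np.hypot(P[:,0]-cx,P[:,1]-cy)
    top=P[(P[:,2]>.06)&(r2<.03)]; 
    body=P[(P[:,2]>.083)&(P[:,2]<.095)&(r2<.032)]
    k=(P[:,2]>.022)&(P[:,2]<.034)&(r2<.036)&(abs(P[:,1]-cy)<.033); fl=(P[:,2]<.014)&(r2<.045)
    print(n,f,"top pts",len(body),((body[:,:2].max(0)+body[:,:2].min(0))/2).round(4) if len(body) else None,"foot",k.sum(),"floor",fl.sum()); pts.append((P[k][:,:2],P[fl][:,:2]))
  F=np.vstack([p[0] for p in pts]);G=np.vstack([p[1] for p in pts])
  def inh(Q,x,y,th,af):
    a=np.radians(th+60*np.arange(6)); return ((Q-[x,y])@np.array([np.cos(a),np.sin(a)])).max(1)<af/2
  sc=lambda x,y,th: inh(F,x,y,th,.052).mean()-inh(G,x,y,th,.052).sum()/len(F)
  best=max((sc(cx+dx,cy+dy,t),cx+dx,cy+dy,t) for dx in np.arange(-.006,.0061,.001) for dy in np.arange(-.006,.0061,.001) for t in range(0,60,3))
  best=max((sc(best[1]+dx,best[2]+dy,best[3]+t),best[1]+dx,best[2]+dy,best[3]+t) for dx in np.arange(-.001,.0011,.0005) for dy in np.arange(-.001,.0011,.0005) for t in range(-3,4))
  print("  foot",np.round(best,4), [ (t,round(max(sc(best[1]+dx,best[2]+dy,best[3]+t) for dx in(-.001,0,.001) for dy in (-.001,0,.001)),3)) for t in (-15,-8,-4,4,8,15,30)])
E
python3 feet.py pics/wc.npz pics/v1.npz pics/v2.npz pics/v3.npz
```

```text
time: 19.8
ee_pos: [0.5921, -0.0333, 0.3318]
time: 20.3
ee_pos: [0.5929, 0.0969, 0.3064]
t 20.35 p [0.5933 0.095  0.3066] q [-6.000e-04  7.069e-01  4.000e-04  7.073e-01] w 0.087 f [-0.12 -1.32 -0.05]
time: 20.85
ee_pos: [0.5939, 0.1926, 0.3066]
t 20.9 p [0.5939 0.1925 0.3067] q [ 0.0008  0.7068 -0.0012  0.7074] w 0.0871 f [ 0.03 -0.73 -0.02]
time: 21.4
ee_pos: [0.5942, 0.2926, 0.3066]
t 21.45 p [0.5942 0.2925 0.3067] q [ 0.0008  0.7068 -0.0012  0.7074] w 0.0868 f [ 0.23 -0.67  1.18]
c1 pics/wc.npz top pts 966 [0.575 0.166] foot 438 floor 1800
c1 pics/v1.npz top pts 888 [0.5749 0.1663] foot 442 floor 1433
c1 pics/v2.npz top pts 879 [0.575  0.1663] foot 426 floor 1557
c1 pics/v3.npz top pts 909 [0.575  0.1668] foot 487 floor 1385
  foot [ 0.9085  0.575   0.1665 14.    ] [(-15, np.float64(0.736)), (-8, np.float64(0.815)), (-4, np.float64(0.873)), (4, np.float64(0.865)), (8, np.float64(0.81)), (15, np.float64(0.737)), (30, np.float64(0.667))]
c0 pics/wc.npz top pts 963 [0.5797 0.2466] foot 432 floor 1725
c0 pics/v1.npz top pts 897 [0.5793 0.2461] foot 501 floor 1333
c0 pics/v2.npz top pts 875 [0.5792 0.2468] foot 433 floor 1450
c0 pics/v3.npz top pts 871 [0.5793 0.2474] foot 421 floor 1478
  foot [ 0.9116  0.5795  0.247  31.    ] [(-15, np.float64(0.73)), (-8, np.float64(0.806)), (-4, np.float64(0.852)), (4, np.float64(0.868)), (8, np.float64(0.815)), (15, np.float64(0.745)), (30, np.float64(0.666))]
```

```bash
python3 - <<'E'
from fit import *
im,d,c=load('pics/ws.npz')
u,v=np.meshgrid(np.arange(0,640),np.arange(0,268)); D=d[:268]
P=np.array([atd(c,a,b,D[b,a]) for a,b in zip(u.ravel(),v.ravel())])
ctr=np.array([.5192,-.2894]);out=[]
for g0 in((.5953,-.3154),(.545,-.2132),(.4428,-.2633),(.4935,-.3658)):
    g0=ctr+(np.array(g0)-ctr)*82/80.5
    r2=np.hypot(P[:,0]-g0[0],P[:,1]-g0[1]); k=(r2<.05)
    F=P[k&(P[:,2]>.0235)&(P[:,2]<.033)][:,:2];G=P[k&(P[:,2]<.018)&(P[:,2]>.008)&(r2<.036)][:,:2]
    def H(Q,x,y,th,af):
        a=np.radians(th+60*np.arange(6)); return ((Q-[x,y])@np.array([np.cos(a),np.sin(a)])).max(1)<af/2
    sc=lambda x,y,t: H(F,x,y,t,.070).mean()-H(F,x,y,t,.054).mean()+.5*H(G,x,y,t,.054).mean()
    b=max((sc(g0[0]+dx,g0[1]+dy,t),g0[0]+dx,g0[1]+dy,t) for dx in np.arange(-.006,.0061,.001) for dy in np.arange(-.006,.0061,.001) for t in range(30,54,3))
    b=max((sc(b[1]+dx,b[2]+dy,b[3]+t),b[1]+dx,b[2]+dy,b[3]+t) for dx in np.arange(-.001,.0011,.0005) for dy in np.arange(-.001,.0011,.0005) for t in np.arange(-3,4,.5))
    print(len(F),len(G),np.round(b,4), "median rim z",np.median(P[k&(P[:,2]>.0235)&(P[:,2]<.033)][:,2]).round(4)); out.append(b[1:3])
o=np.array(out);print(o.mean(0),np.linalg.norm(o[0]-o[2]),np.linalg.norm(o[1]-o[3]),np.degrees(np.arctan2(*(o[0]-o[2])[::-1])),np.degrees(np.arctan2(*(o[1]-o[3])[::-1])))
go(.575,.1665,.17,-14)
E
```

```text
966 1249 [ 1.4283  0.5962 -0.3149 41.    ] median rim z 0.0291
1082 1373 [ 1.4163  0.545  -0.2113 41.5   ] median rim z 0.0291
1327 1668 [ 1.3959  0.4414 -0.2623 41.5   ] median rim z 0.0289
1220 1502 [ 1.4185  0.4925 -0.3662 41.    ] median rim z 0.029
[ 0.51877407 -0.28867547] 0.16352252292347969 0.16358329363078106 -18.753039799462215 71.29530440594358
row 0.547 -0.504 -0.076 0.161 0.001 0.0 | mm 186.9 deg 13.8
```

```bash
python3 -m pendant '0.1 -0.2 -0.03 0.161 0 0;0.2 -0.4 -0.06 0.161 0 0;0.3 -0.504 -0.076 0.161 0 0;0.45 -0.504 -0.076 0.161 0 0;0.547 -0.504 -0.076 0.161 0 0;0.547 -0.504 -0.076 0.161 0 0;0.547 -0.504 -0.076 0.161 0 0;0.547 -0.504 -0.076 0.161 0 0' 0.5 15; python3 -c "
from h import *
st();go(.575,.1665,.055,-14)"
```

```text
time: 22.25
ee_pos: [0.5755, 0.1688, 0.1717]
eef_rot: [0.086, 0.701, -0.085, 0.703]
ft_force: [0.2, -1.2, 0.3]
width: 0.0652
t 22.25 p [0.5755 0.1688 0.1717] q [ 0.0858  0.701  -0.0848  0.7029] w 0.0652 f [ 0.2  -1.23  0.3 ]
row 0.467 -0.01 -0.001 0.002 0.002 -0.001 | mm 116.7 deg 0.2
```

```bash
python3 -m pendant '0.12 -0.004 0 0 0 0;0.24 -0.004 0 0 0 0;0.36 -0.004 0 0 0 0;0.43 -0.004 0 0 0 0;0.46 -0.004 0 0 0 0;0.46 -0.004 0 0 0 0' ; python3 -m pendant '0 0 0 0 0 0;0 0 0 0 0 0;0 0 0 0 0 0;0 0 0 0 0 0;0 0 0 0 0 0;0 0 0 0 0 0;0 0 0 0 0 0;0 0 0 0 0 0' -1; python3 -m pendant '-0.05 0 0 0 0 0;-0.1 0 0 0 0 0;-0.2 0 0 0 0 0;-0.32 0 0 0 0 0;-0.44 0 0 0 0 0;-0.44 0 0 0 0 0'; python3 -c "
from h import *
go(.55,-.06,.165,13.2)"
```

```text
time: 22.85
ee_pos: [0.5745, 0.168, 0.0549]
eef_rot: [0.085, 0.702, -0.085, 0.702]
ft_force: [-0.5, -0.7, 0.0]
width: 0.0654
time: 23.65
ee_pos: [0.5745, 0.1679, 0.055]
eef_rot: [0.085, 0.702, -0.085, 0.702]
ft_force: [-1.6, -1.1, 5.8]
width: 0.0397
time: 24.25
ee_pos: [0.5764, 0.1686, 0.1701]
eef_rot: [0.087, 0.7, -0.084, 0.704]
ft_force: [-0.2, 0.1, -0.6]
width: 0.0393
row 0.017 -0.913 0.116 -0.315 0.005 -0.002 | mm 230.2 deg 27.0
```

```bash
python3 -m pendant '0.017 -0.15 0.02 -0.08 0 0;0.017 -0.3 0.04 -0.16 0 0;0.017 -0.45 0.06 -0.24 0 0;0.017 -0.6 0.08 -0.315 0 0;0.017 -0.75 0.1 -0.315 0 0;0.017 -0.913 0.116 -0.315 0 0;0.017 -0.913 0.116 -0.315 0 0' ; python3 -c "
from h import *
go(.5451,-.211,.10,13.2)"
```

```text
time: 24.95
ee_pos: [0.5464, -0.0676, 0.1606]
eef_rot: [-0.079, 0.703, 0.078, 0.703]
ft_force: [-0.2, 0.7, -0.7]
width: 0.0397
row 0.244 -0.558 -0.132 -0.005 -0.001 0.001 | mm 155.6 deg 0.5
```

```bash
python3 -m pendant '0 -0.14 -0.03 0 0 0;0 -0.28 -0.06 0 0 0;0 -0.42 -0.1 0 0 0;0 -0.558 -0.132 0 0 0;0.1 -0.558 -0.132 0 0 0;0.22 -0.558 -0.132 0 0 0;0.22 -0.558 -0.132 0 0 0;0.22 -0.558 -0.132 0 0 0';python3 -m pendant '0 0 0 0 0 0;0 0 0 0 0 0' ; python3 -c "
from h import *
st();go(.5451,-.211,.08,13.2)"
```

```text
time: 25.75
ee_pos: [0.5476, -0.2036, 0.1056]
eef_rot: [-0.082, 0.703, 0.082, 0.702]
ft_force: [0.0, 0.5, 0.1]
width: 0.0397
time: 25.95
ee_pos: [0.5485, -0.2041, 0.1068]
eef_rot: [-0.082, 0.702, 0.082, 0.703]
ft_force: [-1.1, -0.1, -1.2]
width: 0.0395
t 25.95 p [ 0.5485 -0.2041  0.1068] q [-0.0819  0.7016  0.0815  0.7031] w 0.0395 f [-1.1  -0.1  -1.16]
row 0.107 -0.024 -0.02 0.001 0.001 0.001 | mm 27.9 deg 0.1
```

```bash
python3 -m pendant '0.05 -0.024 -0.02 0 0 0;0.08 -0.024 -0.02 0 0 0;0.1 -0.024 -0.02 0 0 0;0.105 -0.024 -0.02 0 0 0;0.105 -0.024 -0.02 0 0 0' ; python3 -m pendant '0.008 0 0 0 0 0;0.016 0 0 0 0 0;0.024 0 0 0 0 0;0.024 0 0 0 0 0;0.024 0 0 0 0 0' ;python3 -c "
from h import *
st();go(.5451,-.211,.065,13.2)"
```

```text
time: 26.45
ee_pos: [0.544, -0.211, 0.0787]
eef_rot: [-0.082, 0.703, 0.082, 0.702]
ft_force: [-0.2, 0.1, -1.2]
width: 0.0396
time: 26.95
ee_pos: [0.5441, -0.2111, 0.073]
eef_rot: [-0.082, 0.702, 0.082, 0.702]
ft_force: [-0.7, -0.2, -1.9]
width: 0.0398
t 26.95 p [ 0.5441 -0.2111  0.073 ] q [-0.0816  0.7024  0.0816  0.7024] w 0.0398 f [-0.66 -0.16 -1.93]
row 0.032 -0.001 0.004 0.001 0.0 -0.0 | mm 8.0 deg 0.0
```

```bash
python3 -m pendant '0.01 0 0 0 0 0;0.02 0 0 0 0 0;0.03 0 0 0 0 0;0.035 0 0 0 0 0;0.035 0 0 0 0 0' ;python3 -m pendant '0 0 0 0 0 0;0 0 0 0 0 0;0 0 0 0 0 0;0 0 0 0 0 0;0 0 0 0 0 0;0 0 0 0 0 0' 0.5; python3 -m pendant '-0.05 0 0 0 0 0;-0.15 0 0 0 0 0;-0.3 0 0 0 0 0;-0.45 0 0 0 0 0;-0.6 0 0 0 0 0;-0.7 0 0 0 0 0;-0.8 0 0 0 0 0;-0.8 0 0 0 0 0'
```

```text
time: 27.45
ee_pos: [0.5443, -0.2113, 0.065]
eef_rot: [-0.081, 0.702, 0.081, 0.703]
ft_force: [-2.3, -0.5, 7.9]
width: 0.0399
time: 28.05
ee_pos: [0.5441, -0.211, 0.0642]
eef_rot: [-0.082, 0.702, 0.082, 0.702]
ft_force: [0.5, 0.5, 0.7]
width: 0.0648
time: 28.85
ee_pos: [0.5454, -0.2118, 0.2691]
eef_rot: [-0.082, 0.7, 0.081, 0.705]
ft_force: [-0.3, -0.6, 0.1]
width: 0.0651
```

It went into the socket without hanging up on the rim. I check it by depth, then go back for the second candle and re-measure that one.

```bash
cat > tops.py <<'E'
from h import *
import sys
for cn in ("top","scene"):
    im,d,c=cam(cn); v,u=np.mgrid[0:480,0:640]; 
    K=c["camera_matrix"]
    for n,x,y in (("s1",.545,-.211),("s2",.441,-.262),("c0",.5795,.247),("c1",.575,.1665)):
        Rm=cv2.Rodrigues(c["rvec"])[0];q=Rm@np.array([x,y,.095])+c["tvec"];a=int(K[0,0]*q[0]/q[2]+K[0,2]);b=int(K[1,1]*q[1]/q[2]+K[1,2])
        P=np.array([atd(c,i,j,d[j,i]) for i in range(max(a-18,0),min(a+18,640)) for j in range(max(b-18,0),min(480,b+18)) if d[j,i]>0])
        P=P[np.hypot(P[:,0]-x,P[:,1]-y)<.035]; T=P[(P[:,2]>.075)&(P[:,2]<.14)]
        # main flat top: histogram mode
        if len(T)>10:
            h,e=np.histogram(T[:,2],np.arange(.075,.141,.002)); m=e[h.argmax()]+.001; S=T[abs(T[:,2]-m)<.003]
            A=np.c_[S[:,:2]-[x,y],np.ones(len(S))];g=np.linalg.lstsq(A,S[:,2],rcond=None)[0]
            print(cn,n,"top z",m.round(4),"c",((S[:,:2].max(0)+S[:,:2].min(0))/2).round(4),S[:,:2].mean(0).round(4),"n",len(S),"slope",g[:2].round(3))
        else: print(cn,n,"none",len(T))
st()
E
python3 tops.py; python3 -c "
from h import *
go(.594,.12,.306,0)"
```

```text
top s1 none 0
top s2 none 0
top c0 top z 0.09 c [0.5801 0.2444] [0.5792 0.2433] n 129 slope [0.006 0.007]
top c1 none 0
scene s1 top z 0.1 c [ 0.5444 -0.2144] [ 0.5427 -0.2152] n 107 slope [0.009 0.002]
scene s2 none 0
scene c0 top z 0.09 c [0.5773 0.2433] [0.5757 0.2431] n 77 slope [-0.013  0.004]
scene c1 none 0
t 28.95 p [ 0.5442 -0.2112  0.2652] q [-0.0816  0.7019  0.0814  0.7029] w 0.0649 f [ 0.48  0.15 -0.06]
row -0.163 1.244 0.497 0.154 0.001 0.0 | mm 337.4 deg 13.2
```

Candle 1's top is at 0.100 m, where a seated one should read 0.099, and it is level, so it is home. Now candle 0.

```bash
python3 -m pendant '-0.163 0.15 0.06 0.08 0 0;-0.163 0.3 0.12 0.154 0 0;-0.163 0.45 0.18 0.154 0 0;-0.163 0.6 0.24 0.154 0 0;-0.163 0.75 0.3 0.154 0 0;-0.163 0.9 0.36 0.154 0 0;-0.163 0.98 0.45 0.154 0 0;-0.163 0.98 0.45 0.154 0 0' |head -2; python3 -m pendant '0 0.2 0.01 0 0 0;0 0.4 0.01 0 0 0;0 0.5 0.01 0 0 0;0 0.5 0.01 0 0 0;0 0.5 0.01 0 0 0' |head -2; python3 snap.py pics/v4.npz;  python3 -m pendant '0 0.2 0 0 0 0;0 0.3 0 0 0 0;0 0.3 0 0 0 0;0 0.3 0 0 0 0' |head -2; python3 snap.py pics/v5.npz; python3 feet.py pics/v4.npz pics/v5.npz | tail -3; python3 -c "
from h import *
go(.5792,.2470,.17,0)"
```

```text
time: 29.75
ee_pos: [0.5976, 0.0583, 0.303]
time: 30.25
ee_pos: [0.5997, 0.1775, 0.3041]
t 30.3 p [0.6    0.1764 0.3045] q [ 1.000e-04  7.074e-01 -1.000e-03  7.068e-01] w 0.0655 f [-0.04 -1.34 -0.26]
time: 30.7
ee_pos: [0.6003, 0.2515, 0.3048]
t 30.75 p [0.6006 0.2507 0.3051] q [ 5.000e-04  7.070e-01 -1.300e-03  7.072e-01] w 0.065 f [-0.47 -0.89  0.  ]
c0 pics/v4.npz top pts 901 [0.579  0.2464] foot 443 floor 1459
c0 pics/v5.npz top pts 885 [0.5799 0.247 ] foot 419 floor 1555
  foot [ 0.9176  0.5795  0.247  30.    ] [(-15, np.float64(0.73)), (-8, np.float64(0.809)), (-4, np.float64(0.853)), (4, np.float64(0.883)), (8, np.float64(0.823)), (15, np.float64(0.753)), (30, np.float64(0.681))]
row 0.54 -0.015 -0.086 -0.002 0.0 0.001 | mm 136.8 deg 0.2feet.py:18: RuntimeWarning: Mean of empty slice.
  sc=lambda x,y,th: inh(F,x,y,th,.052).mean()-inh(G,x,y,th,.052).sum()/len(F)
  ret = ret.dtype.type(ret / rcount)
feet.py:18: RuntimeWarning: divide by zero encountered in scalar divide
  sc=lambda x,y,th: inh(F,x,y,th,.052).mean()-inh(G,x,y,th,.052).sum()/len(F)
```

```bash
python3 -m pendant '0 -0.015 -0.086 0 0 0;0.15 -0.015 -0.086 0 0 0;0.3 -0.015 -0.086 0 0 0;0.45 -0.015 -0.086 0 0 0;0.6 -0.015 -0.086 0 0 0;0.75 -0.015 -0.086 0 0 0;0.9 -0.015 -0.086 0 0 0;1 -0.015 -0.086 0 0 0' 0.5; python3 -m pendant '0 0 0 0 0 0;0 0 0 0 0 0'; python3 -c "
from h import *
go(.5792,.2470,.055,0)"
```

```text
time: 31.55
ee_pos: [0.5781, 0.2462, 0.0527]
eef_rot: [0.0, 0.708, -0.002, 0.707]
ft_force: [0.2, 0.7, -1.1]
width: 0.0652
time: 31.75
ee_pos: [0.5793, 0.2479, 0.056]
eef_rot: [0.001, 0.707, -0.001, 0.707]
ft_force: [1.1, 0.3, 1.6]
width: 0.0653
row 0.004 -0.004 -0.0 -0.001 0.0 0.0 | mm 1.4 deg 0.1
```

```bash
python3 -m pendant '0.004 -0.004 0 0 0 0;0.004 -0.004 0 0 0 0;0.004 -0.004 0 0 0 0;0.004 -0.004 0 0 0 0;0.004 -0.004 0 0 0 0;0.004 -0.004 0 0 0 0;0.004 -0.004 0 0 0 0;0.004 -0.004 0 0 0 0' -1; python3 -m pendant '-0.05 0 0 0 0 0;-0.1 0 0 0 0 0;-0.2 0 0 0 0 0;-0.32 0 0 0 0 0;-0.46 0 0 0 0 0;-0.6 0 0 0 0 0;-0.6 0 0 0 0 0;-0.6 0 0 0 0 0'; python3 -c "
from h import *
go(.5,.02,.2,10.2)"
```

```text
time: 32.55
ee_pos: [0.5788, 0.2485, 0.0546]
eef_rot: [0.0, 0.707, 0.0, 0.707]
ft_force: [-1.0, -2.6, 5.5]
width: 0.0396
time: 33.35
ee_pos: [0.5787, 0.2487, 0.2054]
eef_rot: [0.0, 0.706, 0.001, 0.708]
ft_force: [-0.5, -0.5, -2.0]
width: 0.0393
row 0.02 -0.915 -0.315 -0.118 0.001 -0.001 | mm 241.9 deg 10.2
```

```bash
python3 -m pendant '0.02 -0.15 -0.05 -0.06 0 0;0.02 -0.3 -0.1 -0.118 0 0;0.02 -0.45 -0.15 -0.118 0 0;0.02 -0.6 -0.2 -0.118 0 0;0.02 -0.75 -0.26 -0.118 0 0;0.02 -0.915 -0.315 -0.118 0 0;0.02 -0.915 -0.315 -0.118 0 0;0.02 -0.915 -0.315 -0.118 0 0' ; python3 -c "
from h import *
go(.4411,-.2624,.19,10.2)"
```

```text
time: 34.15
ee_pos: [0.499, 0.019, 0.1983]
eef_rot: [-0.062, 0.705, 0.062, 0.704]
ft_force: [0.4, 1.2, -1.0]
width: 0.0395
row 0.033 -1.068 -0.424 -0.002 -0.001 -0.0 | mm 287.4 deg 0.2
```

```bash
python3 -m pendant '0 -0.16 -0.07 0 0 0;0 -0.32 -0.14 0 0 0;0 -0.48 -0.21 0 0 0;0 -0.64 -0.28 0 0 0;0 -0.8 -0.35 0 0 0;0 -0.95 -0.4 0 0 0;0 -1 -0.424 0 0 0;0 -1 -0.424 0 0 0' |head -2; python3 -m pendant '0.1 -0.068 0 0 0 0;0.2 -0.068 0 0 0 0;0.3 -0.068 0 0 0 0;0.36 -0.068 0 0 0 0;0.36 -0.068 0 0 0 0;0.36 -0.068 0 0 0 0'; python3 -m pendant '0 0 0 0 0 0;0 0 0 0 0 0'|head -2;python3 -c "
from h import *
go(.4411,-.2624,.08,10.2)"
```

```text
time: 34.95
ee_pos: [0.4391, -0.2462, 0.1984]
time: 35.55
ee_pos: [0.4432, -0.2605, 0.1091]
eef_rot: [-0.063, 0.704, 0.063, 0.704]
ft_force: [0.2, -0.6, -0.2]
width: 0.0393
time: 35.75
ee_pos: [0.4432, -0.2617, 0.1099]
row 0.12 -0.001 -0.009 -0.0 0.001 0.0 | mm 30.0 deg 0.1
```

```bash
python3 -m pendant '0.06 -0.001 -0.011 0 0 0;0.1 -0.001 -0.011 0 0 0;0.12 -0.001 -0.011 0 0 0;0.12 -0.001 -0.011 0 0 0' |head -2; python3 -m pendant '0.008 0 0 0 0 0;0.016 0 0 0 0 0;0.024 0 0 0 0 0;0.028 0 0 0 0 0;0.028 0 0 0 0 0' ;python3 -c "
from h import *
st();go(.4405,-.2624,.065,10.2)"
```

```text
time: 36.15
ee_pos: [0.4398, -0.2625, 0.0788]
time: 36.65
ee_pos: [0.4398, -0.2627, 0.0719]
eef_rot: [-0.063, 0.704, 0.063, 0.704]
ft_force: [0.7, -0.8, -1.7]
width: 0.0396
t 36.65 p [ 0.4398 -0.2627  0.0719] q [-0.0626  0.7043  0.0625  0.7043] w 0.0396 f [ 0.69 -0.8  -1.73]
row 0.028 0.0 0.003 -0.001 -0.0 0.0 | mm 7.0 deg 0.1
```

Again there is no upward force below the rim. I lower the rest of the way, release and check.

```bash
python3 -m pendant '0.01 0 0 0 0 0;0.02 0 0 0 0 0;0.028 0 0 0 0 0;0.031 0 0 0 0 0;0.031 0 0 0 0 0' ;python3 -m pendant '0 0 0 0 0 0;0 0 0 0 0 0;0 0 0 0 0 0;0 0 0 0 0 0;0 0 0 0 0 0;0 0 0 0 0 0' 0.5|head -2; python3 -m pendant '-0.05 0 0 0 0 0;-0.15 0 0 0 0 0;-0.3 0 0 0 0 0;-0.45 0 0 0 0 0;-0.6 0 0 0 0 0;-0.75 0 0 0 0 0;-0.9 0 0 0 0 0;-0.9 0 0 0 0 0'|head -2; python3 tops.py; python3 -c "
from h import *
go(.45,-.03,.3,0)"
```

```text
time: 37.15
ee_pos: [0.4398, -0.2627, 0.0645]
eef_rot: [-0.062, 0.704, 0.063, 0.704]
ft_force: [-1.2, -0.0, 3.8]
width: 0.0394
time: 37.75
ee_pos: [0.4398, -0.2625, 0.0643]
time: 38.55
ee_pos: [0.4413, -0.2638, 0.2952]
top s1 top z 0.1 c [ 0.5455 -0.2112] [ 0.5461 -0.2113] n 137 slope [-0.037  0.004]
top s2 top z 0.102 c [ 0.4276 -0.2639] [ 0.4277 -0.2635] n 25 slope [-0.038 -0.005]
top c0 none 0
top c1 none 0
scene s1 top z 0.098 c [ 0.5436 -0.2154] [ 0.5423 -0.2142] n 99 slope [0.012 0.018]
scene s2 top z 0.1 c [ 0.439  -0.2656] [ 0.4384 -0.2662] n 133 slope [-0.014 -0.008]
scene c0 none 0
scene c1 none 0
t 38.65 p [ 0.4399 -0.2628  0.2905] q [-0.0627  0.7036  0.0622  0.7051] w 0.0653 f [-0.27  0.44 -1.82]
row -0.039 0.91 0.204 0.118 0.001 0.0 | mm 233.2 deg 10.1
```

```bash
python3 -m pendant '-0.04 0.15 0.04 0.118 0 0;-0.04 0.3 0.08 0.118 0 0;-0.04 0.45 0.1 0.118 0 0;-0.04 0.6 0.14 0.118 0 0;-0.04 0.75 0.17 0.118 0 0;-0.04 0.91 0.2 0.118 0 0;-0.04 0.91 0.2 0.118 0 0' 1|head -2;  python3 -m pendant '0 0.16 0 0 0 0;0 0.32 0 0 0 0;0 0.48 0 0 0 0;0 0.64 0 0 0 0;0 0.8 0 0 0 0;0 0.95 0 0 0 0;0 0.95 0 0 0 0'|head -2; python3 -m pendant '0 0.2 0 0.01 0 0;0 0.4 0 0.02 0 0;0.1 0.6 0 0.03 0 0;0.2 0.8 0 0.03 0 0;0.3 0.8 0 0.03 0 0;0.3 0.8 0 0.03 0 0;0.3 0.8 0 0.03 0 0'; python3 - <<'E'
from h import *
im,d,c=cam('wrist');s=st(); cv2.imwrite('pics/w10.png',im)
v,u=np.mgrid[60:275:1,180:470:1]
P=np.array([atd(c,a,b,d[b,a]) for a,b in zip(u.ravel(),v.ravel()) if d[b,a]>0])
P=P[(P[:,0]>.38)&(P[:,0]<.63)&(P[:,1]>.33)&(P[:,1]<.48)]
for lo,hi,n in((.077,.09,"handle top"),(.009,.018,"foot"),(.033,.042,"bar/blade")):
    Q=P[(P[:,2]>lo)&(P[:,2]<hi)][:,:2]
    print(n,len(Q),Q.mean(0).round(4) if len(Q) else '',Q.min(0).round(4) if len(Q) else '',Q.max(0).round(4) if len(Q) else '', cv2.minAreaRect((Q*1000).astype(np.float32)) if len(Q)>5 else '')
E
```

```text
time: 39.35
ee_pos: [0.4482, -0.0245, 0.2981]
time: 40.05
ee_pos: [0.4473, 0.212, 0.2978]
time: 40.75
ee_pos: [0.4495, 0.4058, 0.224]
eef_rot: [0.016, 0.707, -0.017, 0.707]
ft_force: [0.7, 0.1, 0.7]
width: 0.0872
t 40.8 p [0.45   0.406  0.2254] q [ 0.0164  0.7066 -0.0167  0.7073] w 0.0868 f [-0.28 -0.31  0.52]
handle top 832 [0.449  0.4077] [0.4348 0.3946] [0.4647 0.4205] ((449.9068298339844, 407.5148620605469), (25.06993293762207, 30.193531036376953), 88.25306701660156)
foot 1367 [0.4452 0.4081] [0.4241 0.3776] [0.4764 0.4384] ((450.2160339355469, 407.9037780761719), (60.0030403137207, 49.88595199584961), 87.32508087158203)
bar/blade 516 [0.4947 0.406 ] [0.4348 0.3956] [0.5227 0.4213] ((478.85162353515625, 407.6170654296875), (25.698190689086914, 87.58660125732422), 88.84925842285156)
```

The hook is unmoved at (450,408), yaw about -2.5°. I measure the carton by depth before gripping.

```bash
cat > carton.py <<'E'
from h import *
im,d,c=cam("top")
P=np.array([atd(c,a,b,d[b,a]) for a in range(180,345) for b in range(130,260) if d[b,a]>0])
Q=P[(P[:,2]>.030)&(P[:,2]<.047)&(P[:,0]<.66)&(P[:,0]>.47)&(P[:,1]<.31)&(P[:,1]>-.06)][:,:2]
print(len(Q),cv2.minAreaRect((Q*1000).astype(np.float32)),Q.min(0),Q.max(0))
B=Q[Q[:,0]>Q[:,0].max()-.03]; F=Q[Q[:,0]<Q[:,0].min()+.02]
E
python3 carton.py;python3 -m pendant '0.15 0.006 0 0 0 0;0.3 0.006 0 0 0 0;0.45 0.006 0 0 0 0;0.6 0.006 0 0 0 0;0.7 0.006 0 0 0 0;0.705 0.006 0 0 0 0;0.705 0.006 0 0 0 0' 1 45;  python3 -m pendant '0 0 0 0 0 0;0 0 0 0 0 0;0 0 0 0 0 0;0 0 0 0 0 0;0 0 0 0 0 0;0 0 0 0 0 0;0 0 0 0 0 0;0 0 0 0 0 0' -1; python3 -m pendant '0 0 0 0 0 0;0 0 0 0 0 0;0 0 0 0 0 0;0 0 0 0 0 0;0 0 0 0 0 0';python3 -c "
from h import *
go(.40,.405,.125,0)"
```

```text
679 ((589.1311645507812, 139.2250518798828), (146.5005645751953, 335.37310791015625), 0.9953715801239014) [ 0.51352615 -0.028888  ] [0.65946747 0.30811453]
time: 41.55
ee_pos: [0.4501, 0.409, 0.0499]
eef_rot: [0.017, 0.706, -0.016, 0.707]
ft_force: [0.9, -0.8, -0.2]
width: 0.0873
time: 42.35
ee_pos: [0.4489, 0.4092, 0.048]
eef_rot: [0.016, 0.707, -0.016, 0.707]
ft_force: [-0.3, -0.1, -0.6]
width: 0.0309
time: 42.85
ee_pos: [0.4489, 0.4091, 0.048]
eef_rot: [0.016, 0.707, -0.016, 0.707]
ft_force: [-0.0, -0.8, -1.0]
width: 0.0258
row -0.308 -0.025 -0.195 -0.03 -0.0 0.0 | mm 91.3 deg 2.6
```

```bash
python3 -m pendant '-0.1 0 -0.06 -0.03 0 0;-0.2 0 -0.12 -0.03 0 0;-0.308 0 -0.2 -0.03 0 0;-0.308 0 -0.2 -0.03 0 0;-0.308 0 -0.2 -0.03 0 0' ; cat > carton.py <<'E'
from fit import *
def an(im,d,c,n,us,vs):
    P=np.array([atd(c,a,b,d[b,a]) for a in us for b in vs if d[b,a]>0])
    Q=P[(P[:,2]>.034)&(P[:,2]<.046)&(P[:,0]<.638)&(P[:,0]>.49)&(P[:,1]<.295)&(P[:,1]>-.06)][:,:2]
    print(n,len(Q),cv2.minAreaRect((Q*1000).astype(np.float32)),Q.min(0).round(4),Q.max(0).round(4))
    for y in(.0,.05,.1,.15,.2,.25):
        S=Q[abs(Q[:,1]-y)<.012]; 
        if len(S): print("  y",y,"front",np.percentile(S[:,0],2).round(4),"back",np.percentile(S[:,0],98).round(4))
im,d,c=load('pics/wc.npz'); an(im,d,c,"wc",range(100,420),range(80,210))
im,d,c=cam("top"); an(im,d,c,"top",range(180,345),range(130,260)); cv2.imwrite("pics/t11.png",cv2.resize(im[130:290,190:360],None,fx=4,fy=4)[:600])
E
python3 carton.py; python3 -c "
from h import *
go(.40,.17,.125,0)"
```

```text
time: 43.35
ee_pos: [0.3991, 0.4116, 0.1253]
eef_rot: [-0.0, 0.707, 0.001, 0.707]
ft_force: [1.2, 0.4, -1.9]
width: 0.0262
wc 2883 ((573.1917114257812, 127.87566375732422), (110.45674896240234, 314.263671875), 1.9260613918304443) [ 0.5131 -0.0305] [0.6327 0.286 ]
  y 0.0 front 0.5228 back 0.6325
  y 0.05 front 0.5205 back 0.6311
  y 0.1 front 0.5193 back 0.6292
  y 0.15 front 0.518 back 0.6269
  y 0.2 front 0.5156 back 0.6254
  y 0.25 front 0.5143 back 0.6238
top 560 ((573.6913452148438, 127.18059539794922), (111.9659423828125, 311.456787109375), 1.9922102689743042) [ 0.5125 -0.0289] [0.6332 0.2846]
  y 0.0 front 0.5227 back 0.633
  y 0.05 front 0.5206 back 0.6301
  y 0.1 front 0.5189 back 0.6296
  y 0.15 front 0.5179 back 0.6279
  y 0.2 front 0.5157 back 0.6251
  y 0.25 front 0.5139 back 0.6251
row -0.002 -0.964 0.003 -0.0 -0.0 0.0 | mm 240.9 deg 0.0
```

```bash
python3 -m pendant '0 -0.14 0 0 0 0;0 -0.28 0 0 0 0;0 -0.42 0 0 0 0;0 -0.56 0 0 0 0;0 -0.7 0 0 0 0;0 -0.84 0 0 0 0;0 -0.96 0 0 0 0;0 -0.96 0 0 0 0' |head -2; python3 -c "
from h import *
go(.388,.1245,.125,1.5)"
```

```text
time: 44.2
ee_pos: [0.3991, 0.1667, 0.1238]
row -0.005 -0.169 -0.043 -0.022 -0.001 0.001 | mm 43.6 deg 1.9
```

```bash
python3 -m pendant '0 -0.1 -0.046 -0.018 0 0;0 -0.178 -0.046 -0.018 0 0;0 -0.178 -0.046 -0.018 0 0;0 -0.178 -0.046 -0.018 0 0' ; python3 -c "
from h import *
go(.388,.1245,.0515,1.5)"
```

```text
time: 44.6
ee_pos: [0.3876, 0.127, 0.1245]
eef_rot: [-0.009, 0.707, 0.009, 0.707]
ft_force: [0.6, 0.3, -0.4]
width: 0.0255
row 0.292 -0.01 0.002 -0.0 -0.001 0.0 | mm 73.0 deg 0.0
```

```bash
python3 -m pendant '0.06 -0.01 0 0 0 0;0.12 -0.01 0 0 0 0;0.18 -0.01 0 0 0 0;0.24 -0.01 0 0 0 0;0.28 -0.01 0 0 0 0;0.292 -0.01 0 0 0 0;0.292 -0.01 0 0 0 0' ; python3 -c "
from h import *
im,d,c=cam('top');st();cv2.imwrite('pics/t12.png',cv2.resize(im[130:290,190:360],None,fx=4,fy=4)[:600])"
```

```text
time: 45.3
ee_pos: [0.3875, 0.1248, 0.0518]
eef_rot: [-0.01, 0.707, 0.01, 0.707]
ft_force: [-0.5, 0.1, -1.5]
width: 0.0258
t 45.35 p [0.3878 0.1248 0.0523] q [-0.0097  0.707   0.0098  0.7071] w 0.0255 f [ 0.55  0.85 -0.78]
```

View pics/t12.png

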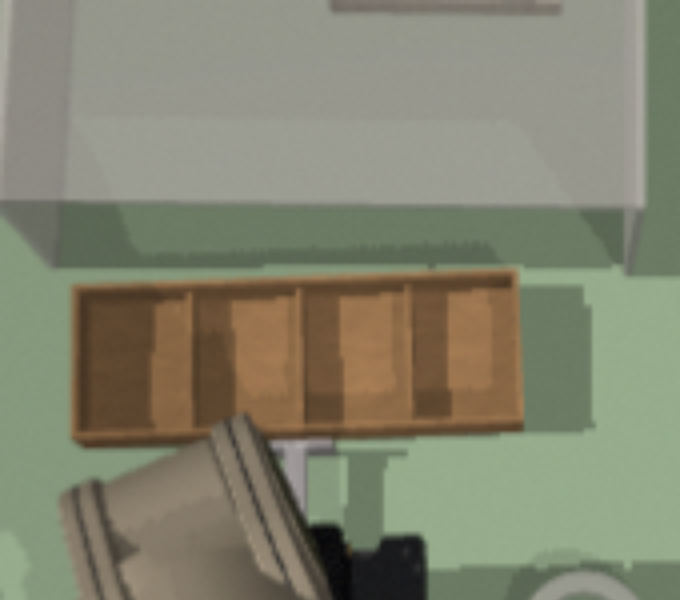

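The blade at (300,443) is just before the front wall of the empty carton, near its middle. Now I push.

```bash
python3 -m pendant '0 0 0.015 0 0 0;0 -0.001 0.03 0 0 0;0 -0.002 0.05 0 0 0;0 -0.003 0.07 0 0 0;0 -0.003 0.09 0 0 0;0 -0.004 0.11 0 0 0;0 -0.005 0.13 0 0 0;0 -0.006 0.15 0 0 0';  python3 -m pendant '0 -0.001 0.024 0 0 0;0 -0.002 0.048 0 0 0;0 -0.003 0.072 0 0 0;0 -0.004 0.096 0 0 0;0 -0.005 0.12 0 0 0;0 -0.006 0.144 0 0 0;0 -0.007 0.168 0 0 0;0 -0.008 0.192 0 0 0'; python3 -c "
from h import *
im,d,c=cam('top');s=st();np.savez('pics/t13.npz',im=im);cv2.imwrite('pics/t13.png',cv2.resize(im[100:250,180:360],None,fx=4,fy=4))
go(.531,.121,.052,1.5)"
```

```text
time: 46.15
ee_pos: [0.4255, 0.1239, 0.052]
eef_rot: [-0.01, 0.707, 0.01, 0.707]
ft_force: [-2.5, 0.0, -0.3]
width: 0.0259
time: 46.95
ee_pos: [0.4736, 0.1233, 0.052]
eef_rot: [-0.01, 0.707, 0.01, 0.707]
ft_force: [-1.5, -1.0, -0.4]
width: 0.0257
t 47.0 p [0.4746 0.1232 0.0522] q [-0.0095  0.7067  0.0096  0.7074] w 0.0256 f [ 0.85 -0.55 -1.3 ]
row 0.001 -0.015 0.225 0.001 0.001 -0.0 | mm 56.5 deg 0.1
```

```bash
python3 -m pendant '0 -0.001 0.024 0 0 0;0 -0.002 0.048 0 0 0;0 -0.003 0.072 0 0 0;0 -0.004 0.096 0 0 0;0 -0.005 0.12 0 0 0;0 -0.006 0.144 0 0 0;0 -0.007 0.168 0 0 0;0 -0.008 0.19 0 0 0';  python3 -m pendant '0 -0.001 0.015 0 0 0;0 -0.002 0.03 0 0 0;0 -0.002 0.042 0 0 0;0 -0.002 0.042 0 0 0;0 -0.002 0.01 0 0 0;0 -0.002 -0.04 0 0 0;0 -0.002 -0.1 0 0 0;0 -0.002 -0.1 0 0 0'; python3 -c "
from h import *
im,d,c=cam('top');s=st();np.savez('pics/t14.npz',im=im);cv2.imwrite('pics/t14.png',cv2.resize(im[100:250,180:360],None,fx=4,fy=4,interpolation=cv2.INTER_CUBIC))
go(.40,.15,.13,0)"
```

```text
time: 47.8
ee_pos: [0.5212, 0.1226, 0.052]
eef_rot: [-0.01, 0.707, 0.01, 0.707]
ft_force: [-1.3, 0.1, -0.8]
width: 0.0261
time: 48.6
ee_pos: [0.4938, 0.1214, 0.0519]
eef_rot: [-0.01, 0.707, 0.01, 0.707]
ft_force: [-0.2, -0.1, -1.7]
width: 0.0259
t 48.65 p [0.4951 0.1214 0.0522] q [-0.0097  0.707   0.0099  0.7071] w 0.0256 f [-1.05 -0.88 -1.1 ]
row -0.311 0.125 -0.377 0.019 0.0 -0.0 | mm 126.1 deg 1.6
```

View pics/t14.png

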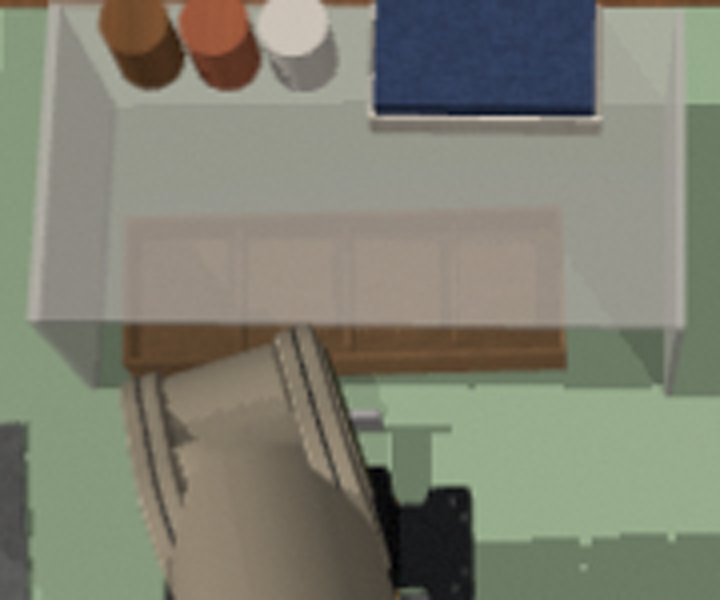

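The carton is back under the board, with its front bottom edge from (130,375) to (566,367) near the shelf's front legs at (97,387) and (668,394). I'll put numbers on it.

```bash
python3 -c "
from h import *
c=vision.get_calibration('top')
f=lambda u,v,z:(atz(c,180+u/4,100+v/4,z)[:2]*1000).round(1)
print('front bottom',f(130,377,0),f(566,369,0),'back top',f(126,217,.04),f(560,205,.04),'shelf legs',f(97,387,0),f(668,394,0),'board',f(30,322,.156),f(684,327,.156))"
```

```text
front bottom [653.4 282.4] [658.4 -33.5] back top [759.8 279.9] [768.2 -29.7] shelf legs [646.  305.9] [ 639.2 -107.4] board [642.6 308. ] [ 638.  -108.8]
```

The carton origin is at about x = 0.710, 69 mm behind the shelf edge; 55 is needed. The hook goes back to the mat.

```bash
python3 -m pendant '0 0 -0.1 0 0 0;-0.1 0 -0.2 0 0 0;-0.2 0.04 -0.3 0.019 0 0;-0.311 0.125 -0.377 0.019 0 0;-0.311 0.125 -0.377 0.019 0 0;-0.311 0.125 -0.377 0.019 0 0'|head -2;  python3 -m pendant '0 0.14 0 0 0 0;0 0.28 0 0 0 0;0 0.42 0 0 0 0;0 0.56 0 0 0 0;0 0.7 0 0 0 0;0 0.84 0 0 0 0;0 0.98 0 0 0 0;0 0.98 0 0 0 0'|head -2; python3 -m pendant '0 0 0 0.028 0 0;0 0 0 0.028 0 0;0 0 0 0.028 0 0'; python3 -c "
from h import *
im,d,c=cam('top');st();go(.448,.405,.0495,-2.5)"
```

```text
time: 49.25
ee_pos: [0.4014, 0.1505, 0.1306]
time: 50.05
ee_pos: [0.4, 0.399, 0.1281]
time: 50.35
ee_pos: [0.4016, 0.3941, 0.1289]
eef_rot: [0.015, 0.707, -0.016, 0.707]
ft_force: [0.1, -0.8, -1.5]
width: 0.0259
t 50.4 p [0.4015 0.3942 0.1292] q [ 0.0151  0.7071 -0.0156  0.7068] w 0.0253 f [-0.21 -0.14 -1.45]
row 0.319 0.051 0.184 0.0 -0.0 0.0 | mm 92.9 deg 0.0
```

```bash
python3 -m pendant '0 0.05 0.184 0 0 0;0.1 0.05 0.184 0 0 0;0.2 0.05 0.184 0 0 0;0.28 0.05 0.184 0 0 0;0.31 0.05 0.184 0 0 0;0.322 0.05 0.184 0 0 0;0.322 0.05 0.184 0 0 0;0.322 0.05 0.184 0 0 0'; python3 -m pendant '0 0 0 0 0 0;0 0 0 0 0 0;0 0 0 0 0 0;0 0 0 0 0 0;0 0 0 0 0 0;0 0 0 0 0 0;0 0 0 0 0 0;0 0 0 0 0 0' 1;  python3 -m pendant '0 0 0 0 0 0;0 0 0 0 0 0;-0.1 0 0 0 0 0;-0.2 0 0 0 0 0;-0.3 0 0 0 0 0;-0.45 0 0 0 0 0;-0.6 0 0 0 0 0;-0.75 0 0 0 0 0';  python3 -m pendant '0 0 0 0 0 0;0 0 0 0 0 0'|head -2
python3 tops.py; python3 - <<'E'
from h import *
im,d,c=cam('wrist')
v,u=np.mgrid[60:275:1,180:470:1]
P=np.array([atd(c,a,b,d[b,a]) for a,b in zip(u.ravel(),v.ravel()) if d[b,a]>0])
P=P[(P[:,0]>.38)&(P[:,0]<.63)&(P[:,1]>.33)&(P[:,1]<.48)]
for lo,hi,n in((.077,.09,"handle top"),(.009,.018,"foot")):
    Q=P[(P[:,2]>lo)&(P[:,2]<hi)]; print(n,len(Q),np.median(Q[:,2]).round(4),cv2.minAreaRect((Q[:,:2]*1000).astype(np.float32)))
a,_,_=cam('scene'); b,_,_=cam('top')
cv2.imwrite('pics/fin.png',np.hstack([cv2.resize(a[40:340,120:500],(400,316)),cv2.resize(b[80:320,130:480],(400,274)) if 0 else cv2.resize(b[80:357,130:480],(400,316))]))
E
```

```text
time: 51.2
ee_pos: [0.448, 0.4061, 0.0505]
eef_rot: [0.016, 0.706, -0.015, 0.707]
ft_force: [-0.1, -0.5, -0.8]
width: 0.0258
time: 52.0
ee_pos: [0.4475, 0.4055, 0.0493]
eef_rot: [0.015, 0.707, -0.015, 0.707]
ft_force: [0.2, 0.0, -0.3]
width: 0.0811
time: 52.8
ee_pos: [0.4472, 0.4054, 0.2384]
eef_rot: [0.015, 0.707, -0.015, 0.707]
ft_force: [0.5, 0.5, 0.2]
width: 0.0868
time: 53.0
ee_pos: [0.4477, 0.4058, 0.2374]
top s1 top z 0.1 c [ 0.5453 -0.2112] [ 0.5444 -0.2116] n 143 slope [-0.003 -0.003]
top s2 top z 0.1 c [ 0.4412 -0.2622] [ 0.4409 -0.2619] n 142 slope [ 0.034 -0.022]
top c0 none 0
top c1 none 0
scene s1 top z 0.1 c [ 0.5436 -0.2149] [ 0.5426 -0.2146] n 113 slope [-0.01  -0.012]
scene s2 top z 0.1 c [ 0.439  -0.2657] [ 0.4389 -0.2659] n 137 slope [ 0.007 -0.01 ]
scene c0 none 0
scene c1 none 0
t 53.1 p [0.447  0.4051 0.2355] q [ 0.0148  0.7074 -0.0157  0.7065] w 0.0869 f [-0.68  1.2  -1.07]
handle top 803 0.084 ((449.267333984375, 406.94415283203125), (25.544010162353516, 29.96050453186035), 87.1136474609375)
foot 1282 0.0141 ((449.5549011230469, 406.9980773925781), (59.64228057861328, 50.132110595703125), 87.4627456665039)
```

View pics/fin.png

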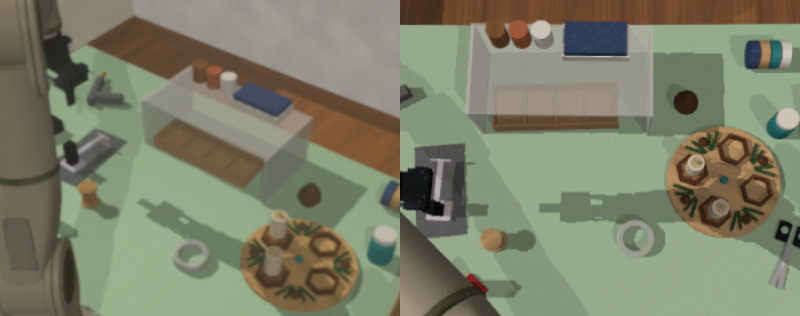

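The final picture shows both candles standing in their sockets at (696,160) and (718,208), the empty carton under the shelf, the hook on its mat, and the other things in place. I hand in the job.

```bash
python3 -c "
from bench import close_job
print(close_job())"
```

```text
the job is handed in; nothing more can be done
None
```

I finished the job and handed it in at about 53 s of the 210 s. My last checks all agreed with the goals, but the hand-in gives no verdict.

- **Carton out:** I hooked it over the front lip and drew it out to about 68–71 mm in front of the shelf edge, where more than 56 mm is needed. The gripper did not touch it while it was under the shelf.
- **Candles:** there were two, and each dropped into a socket of its own without jiggling. Their tops read 0.100 m against 0.099 m expected, within about 1 mm of the socket centres in the overhead view. The angled scene camera put them 4–5 mm off, the same bias it showed before the move.
- **Carton back:** I pushed it in with the hook, to about 69 mm behind the edge (over 55 mm needed).
- **Hook:** it stands upright on the mat, let go, at (0.449, 0.407); its middle is about 2 mm from the mat's centre.
- **Other things:** they look unmoved in the last picture; I did not measure them.

My first grasp on the hook failed because I lifted before the slow fingers had closed. Nothing was disturbed, and the second try held.

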